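# Make up two kits for the laboratory bench

### The job

Make up two kits from the stock on the bench. In the tray with one wide and one narrow compartment, stand the open porcelain pot in the wide compartment, closed with the one lid that fits it properly, and the larger steel weight in the narrow compartment; in the smaller tray with two equal compartments, stand the smaller steel weight in one and the amber dropper bottle in the other. Everything stands upright and flat on the tray floor, and the two lids that do not fit stay where they are.

Things in the scene. Friction and masses are not known exactly. Their poses are not given: they have to be found in the camera images.
- tray_uneven: Fixed grey tray, 100 mm (its x) by 172 mm (its y), split by a cross wall. Origin: centre of the underside; z up. Floor 3 mm and walls 4 mm thick, wall tops at z = 12 mm. Wide compartment: 100 mm along y, 92 along x, centre x = 0, y = -32 mm. Narrow compartment: 60 mm along y, 92 along x, centre x = 0, y = +52 mm. Turned by up to 0.25 rad either way.
- tray_even: Fixed grey plastic tray, smaller, 84 mm (its x) by 150 mm (its y), with one cross wall in the middle making two equal compartments, each 69 mm along y and 76 mm along x, with centres at x = 0, y = +36.5 and -36.5 mm. Origin: centre of the underside; z up. Floor 3 mm and walls 4 mm thick, wall tops at z = 12 mm. Turned by up to 0.25 rad either way.
- pot: Loose open round white porcelain pot, standing upright, mouth up: 62 mm outside diameter, 45 mm tall, straight sided, wall 5.5 mm, bore 51 mm, inner floor 6 mm above its underside, about 150 g. Origin: centre of the underside, z up. With the fitting lid seated, the lid's flange rests on the pot's rim and the lid's origin lies 37 mm above the pot's.
- lid_46: White porcelain lid, loose: a plug 33 mm in diameter and 8 mm high underneath, a round flange 46 mm in diameter and 6 mm thick above it, and on top an upright cylindrical knob 18 mm in diameter and 24 mm tall (38 mm in all). It stands on its plug. Origin: centre of the plug's underside, z up; the knob spans z = 14 to 38 mm.
- lid_62: White porcelain lid, loose: a plug 45 mm in diameter and 8 mm high underneath, a round flange 62 mm in diameter and 6 mm thick above it, and on top an upright cylindrical knob 18 mm in diameter and 24 mm tall (38 mm in all). It stands on its plug. Origin: centre of the plug's underside, z up; the knob spans z = 14 to 38 mm.
- lid_80: White porcelain lid, loose: a plug 61 mm in diameter and 8 mm high underneath, a round flange 80 mm in diameter and 6 mm thick above it, and on top an upright cylindrical knob 18 mm in diameter and 24 mm tall (38 mm in all). It stands on its plug. Origin: centre of the plug's underside, z up; the knob spans z = 14 to 38 mm.
- weight_large: Loose polished steel check weight of about 500 g, standing upright: cylinder 38 mm in diameter and 48 mm high, with a neck 17 mm and a head 27 mm in diameter above it, 64 mm tall in all. Origin: centre of the underside, z up. The larger of the two weights.
- weight_small: Loose polished steel check weight of about 200 g, standing upright: cylinder 28 mm in diameter and 38 mm high, with a neck 13 mm and a head 20 mm in diameter above it, 50 mm tall in all. Origin: centre of the underside, z up. The smaller of the two weights.
- bottle: Loose small amber glass dropper bottle, standing upright: round body 40 mm in diameter, straight from the bench to 52 mm, shoulder to 60 mm, then a black cap 24 mm and a rubber teat 14 mm in diameter, 85 mm tall in all, about 90 g. Origin: centre of the underside, z up. Nothing else near is taller; flat fixed lab ware under 15 mm high lies about.

How it is judged (in metres and radians):
At the end, for the whole second after the job is handed in: Pot in the wide compartment (17 mm in x, 21 mm in y), lid_62 seated on it (6 mm); large weight in the narrow one (29, 12 mm); small weight (24, 22 mm) and bottle (18, 16 mm) in different compartments of the even tray; all on the floor, upright, at rest; other lids moved under 30 mm, upright (x of pot in the frame of tray_uneven between -0.017 and 0.017 m and y of pot in the frame of tray_uneven between -0.053 and -0.011 m and z of pot in the frame of tray_uneven between 0 and 0.007 m and angle between each of pot, weight_large, lid_62, lid_46, lid_80's own z axis and vertical below 0.08 rad and x of weight_large in the frame of tray_uneven between -0.029 and 0.029 m and y of weight_large in the frame of tray_uneven between 0.039 and 0.063 m and z of weight_large in the frame of tray_uneven between 0 and 0.007 m and (((x of weight_small in the frame of tray_even between -0.024 and 0.024 m and y of weight_small in the frame of tray_even between 0.0145 and 0.0585 m and z of weight_small in the frame of tray_even between 0 and 0.007 m and angle between weight_small's own z axis and vertical below 0.08 rad) and (x of bottle in the frame of tray_even between -0.018 and 0.018 m and y of bottle in the frame of tray_even between -0.0525 and -0.0205 m and z of bottle in the frame of tray_even between 0 and 0.007 m and angle between bottle's own z axis and vertical below 0.08 rad)) or ((x of weight_small in the frame of tray_even between -0.024 and 0.024 m and y of weight_small in the frame of tray_even between -0.0585 and -0.0145 m and z of weight_small in the frame of tray_even between 0 and 0.007 m and angle between weight_small's own z axis and vertical below 0.08 rad) and (x of bottle in the frame of tray_even between -0.018 and 0.018 m and y of bottle in the frame of tray_even between 0.0205 and 0.0525 m and z of bottle in the frame of tray_even between 0 and 0.007 m and angle between bottle's own z axis and vertical below 0.08 rad))) and horizontal distance between lid_62 and pot below 0.006 m and z of lid_62 in the frame of pot between 0.034 and 0.04 m and distance of each of lid_46, lid_80 from where it was at the start of the episode below 0.03 m and linear speed of each of pot, lid_46, lid_62, lid_80, weight_large, weight_small, bottle below 0.02 m/s); the robot touches nothing.
It also fails if it takes over 109 s, if anything falls off the work surface, if the arm or the gripper's body presses on something with over 40 N, if the wrist force passes 120 N, or if a joint passes its speed limit or range.

### The arm

A 6-joint arm with a two-finger parallel gripper is mounted at the origin on the work surface. World frame = base frame: x ahead of the robot, y to its left, z up, the work surface at z = 0. Lengths are in mm, angles in degrees, forces in N, time in s.
With the tool pointing down it reaches from about 300 to 875 mm from the base axis. Payload 4.2 kg.
Tool frame: the origin (TCP) lies at the very end of the fingers, on their centre line; the grasp point (between the pads) lies 19 mm behind it; z points along the fingers, y is the direction in which the jaws open and shut (so a half turn about z gives the same grasp; the last joint's range is limited). The gripper opens to 85 mm and grips with 20 to 120 N. Pads are 22 mm wide; open, the fingers measure 114 mm over their backs; the gripper's body (76 mm by 85 mm) begins 54 mm behind the grasp point. The pads swing forward as they close: fully open they stand 13 mm farther back than shut.
Start: joints at [-72.021, 18.312, 89.639, -0, 72.044, -1.146], TCP at [188.394, -543.276, 231.338] pointing down, gripper open.
Joint ranges: [-177.97, 177.97], [-48.28, 115.42], [12.27, 149.76], [-77.06, 257.06], [2.81, 150.46], [-146.56, 146.56]. Speed limits (degrees/s): [147.25, 147.25, 180, 180, 180, 180].

### API

Orientations are given as [roll, pitch, yaw] about the fixed x, y, z axes, in that order (R = Rz(yaw) Ry(pitch) Rx(roll)).
In Python, from rig import * gives the robot as it stands. The module is installed in compiled form; this text tells all that it offers.
- The arm moves only by the shell command python3 -m crank 'ROWS' [FORCE]. ROWS is JSON, one flat list of numbers, 7 for each row, row after row: the opening, from -1 (shut) to 1 (fully open), then the shift along the tool's x, y, z in cm, then the turn, a rotation vector about the tool's x, y, z in degrees. In form: [jaw, dx, dy, dz, rx, ry, rz, jaw, dx, dy, dz, rx, ry, rz, ...]. A call has 1 to 5 rows; each row is the pose to reach, as a shift and turn from the pose commanded when the call began, along the tool's axes at that moment; what a row does not reach only later rows make up. A row lasts 1/12 s, in which the tool goes at most 41.7 mm and 7.16 degrees, less where a joint would pass 70% of its speed; a pose out of reach is approached as far as the arm can. A call with a gripper value outside its range is refused whole. The fingers move at their own pace and stop on an object; FORCE is the grip in N (left out, the last holds). Time passes only in rows, so rows that repeat a pose let the fingers close. It gives the time, the measured TCP pose, the force and the opening at its end, in the units of the state.
- state(): the state, without advancing time (a new reading comes with each control period).
- read_camera(name): name is "scene" or "top" or "wrist"; returns a dict with "color" (480x640x3 uint8, blue, green, red), "K" (3x3 intrinsics, pixels), "R" (3x3) and "t" (3): a world point X has camera coordinates R X + t; the wrist camera has in their place "tool_from_camera" (4x4, takes a point from camera to tool coordinates, whose origin is the TCP and whose axes are the flange's). Camera axes: x right, y down, z forward; pixel columns grow to the right and rows downward; lengths in mm; the calibration is good to about 2 mm. A picture is of the moment at which its call begins: read the wrist's pose just before it. There is no depth.
- job_done(): hands the job in, once; it reports no verdict.
The state is a dict: "time": time; "qpos": joint angles; "qd": joint speeds; "tau": joint torques, N m; "tcp_pos": TCP position; "orientation": TCP orientation; "wrist_force": force on the tool from outside, world axes, zero at the start; "ft_torque": the same for the moment, N m; "opening": opening from 0.0 (shut) to 1.0 (fully open).
Only numpy, scipy, OpenCV 4.12 (cv2) and the standard library are available. Lean on these libraries where they do the work, as an engineer would, in place of code of your own. Each camera call takes 0.05 s, during which the arm holds its last target.

## Working session

There is one attempt and no reset: what is moved stays moved. The work goes in short steps, Python scripts to look and compute and a shell command to move; the robot and the scene stay as the last step left them, time stands still between calls to the robot, and variables do not carry over. Pictures are saved under pics/ and viewed, and the job is handed in when it is done.

```bash
mkdir -p pics; python3 - <<'E'
from rig import *
import cv2
s=state();print(s)
for n in ("scene","top","wrist"):
    c=read_camera(n); cv2.imwrite(f"pics/{n}0.png",c["color"])
    print(n,{k:v.tolist() for k,v in c.items() if k!="color"})
E
```

```text
{'time': 0.0, 'qpos': array([-7.20220011e+01,  1.83502692e+01,  8.97066397e+01, -6.49132490e-04,
        7.20402260e+01, -1.14612840e+00]), 'qd': array([ 0.05585282, -0.03563729, -0.01907461, -0.01829975, -0.09455986,
        0.07145381]), 'tau': array([ 1.81171454e-03, -4.15513229e+01, -2.34161586e+01,  7.90930994e-05,
        8.30539822e-03,  1.22481660e-05]), 'tcp_pos': array([ 188.23265724, -542.83066543,  230.49439304]), 'orientation': array([-1.79902872e+02, -1.32588925e-03,  1.91243269e+01]), 'wrist_force': array([ 0.44960111, -0.34424685,  0.81199062]), 'ft_torque': array([ 0.00918808, -0.00856355, -0.02331884]), 'opening': 0.9952395448094956}
scene {'K': [[438.68548722746806, 0.0, 331.304355353583], [0.0, 438.68548722746806, 241.49461285711058], [0.0, 0.0, 1.0]], 'R': [[-0.7407397656941279, 0.6717224140174325, 0.00967460727893336], [0.44134149505841813, 0.4974444076676491, -0.7468378311385829], [-0.5064802900992386, -0.548942674408517, -0.664935828448292]], 't': [383.257190517377, -201.4766636687977, 1352.4752884984287]}
top {'K': [[437.78921117843475, 0.0, 324.39241515688906], [0.0, 437.78921117843475, 226.58397783764866], [0.0, 0.0, 1.0]], 'R': [[0.01465415670199572, -0.9998865588527504, 0.0034821138635801607], [-0.992690030203487, -0.01496575200296184, -0.11976030311245105], [0.11979882981879943, -0.0017016734679210076, -0.992796728782612]], 't': [1.788506294655101, 535.4061619284952, 784.7639282524515]}
wrist {'K': [[428.8694752354943, 0.0, 323.56314056471024], [0.0, 428.8694752354943, 234.83689878334698], [0.0, 0.0, 1.0]], 'tool_from_camera': [[0.0007944083373877946, -0.9530615249438877, -0.3027756571903083, 77.51958965299471], [0.9999994279691335, 0.0009739753910262723, -0.00044207843427578725, 0.4059896821781983], [0.00071622398582087, -0.30277513280249296, 0.9530617534974498, -142.5896355632997], [0.0, 0.0, 0.0, 1.0]]}
```

View pics/scene0.png

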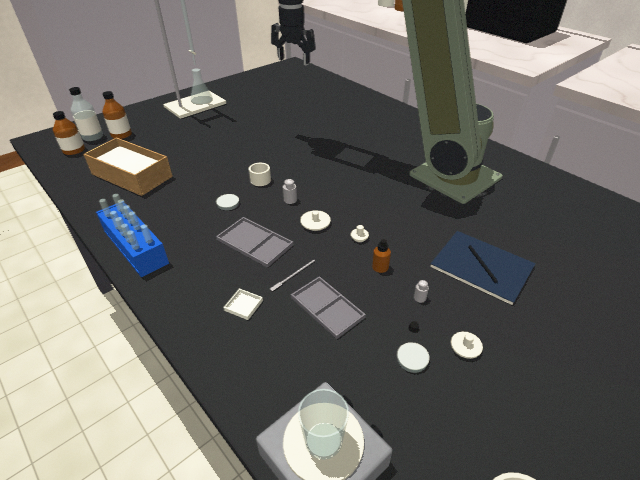

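View pics/top0.png

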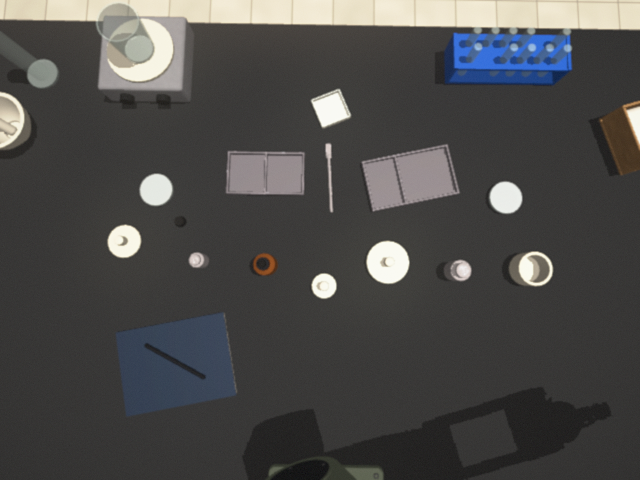

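View pics/wrist0.png

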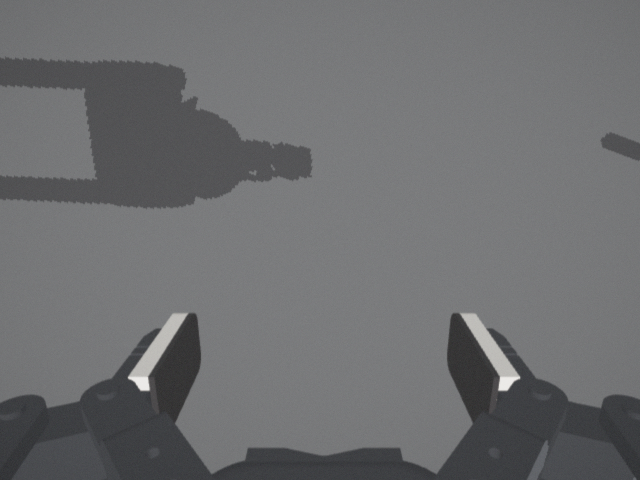

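The top view shows the pot at (531,269), the large weight (459,270), lids at (388,262), (324,286) and (124,241), the bottle (264,264), and the small weight (197,260). The uneven tray is at (410,178) with its wide side to the right, and the even tray is at (266,173).

```bash
cat > h.py <<'E'
import numpy as np, cv2
from rig import *
from scipy.spatial.transform import Rotation as Ro
def cam(n):
    s=state(); c=read_camera(n); K=c["K"]
    if n=="wrist":
        T=np.eye(4);T[:3,:3]=Ro.from_euler('xyz',s["orientation"],degrees=True).as_matrix();T[:3,3]=s["tcp_pos"]
        W=T@c["tool_from_camera"]; R=W[:3,:3].T; t=-R@W[:3,3]
    else: R,t=c["R"],c["t"]
    return dict(img=c["color"],K=K,R=R,t=t,P=K@np.c_[R,t],C=-R.T@t)
def ray(c,uv):
    d=c["R"].T@np.linalg.inv(c["K"])@np.array([uv[0],uv[1],1.]); return c["C"],d
def onz(c,uv,z):
    C,d=ray(c,uv); return C+d*(z-C[2])/d[2]
def proj(c,X):
    p=c["P"]@np.append(X,1.); return p[:2]/p[2]
def tri(views):
    A=np.zeros((3,3));b=np.zeros(3)
    for c,uv in views:
        C,d=ray(c,uv);d=d/np.linalg.norm(d);M=np.eye(3)-np.outer(d,d);A+=M;b+=M@C
    X=np.linalg.solve(A,b); return X,[np.round(np.linalg.norm(proj(c,X)-uv),1) for c,uv in views]
def blobs(img,th,box=None,amin=30):
    g=img.max(2); m=(g>th).astype(np.uint8)
    n,l,st,ce=cv2.connectedComponentsWithStats(m)
    return [(st[i].tolist(),ce[i].round(1).tolist(),cv2.minAreaRect(np.argwhere(l==i)[:,::-1].astype(np.float32))) for i in range(1,n) if amin<st[i][4]<20000]
E
python3 - <<'E'
from h import *
t=cam("top");s=cam("scene")
for n,c,b in (("top",t,(110,130,570,310)),("scene",s,(200,150,500,380))):
    x0,y0,x1,y1=b
    for st,ce,r in blobs(c["img"],70):
        if x0<ce[0]<x1 and y0<ce[1]<y1: print(n,st,ce,[np.round(v,1).tolist() for v in r], onz(c,ce,0).round().tolist())
for n,c,b in (("t1",t,(110,130,340,310)),("t2",t,(310,130,570,310)),("s1",s,(200,150,500,380))):
    x0,y0,x1,y1=b; k=2.6 if n=="s1" else 3
    cv2.imwrite(f"pics/{n}.png",cv2.resize(c["img"][y0:y1,x0:x1],None,fx=k,fy=k,interpolation=cv2.INTER_CUBIC))
E
```

```text
top [325, 142, 9, 71, 358] [329.3, 174.1] [[329.9, 177.0], [70.2, 7.0], 85.9] [643.0, 2.0, 0.0]
top [361, 144, 99, 68, 4695] [409.9, 177.1] [[410.3, 176.9], [52.7, 90.9], 78.4] [640.0, -157.0, 0.0]
top [225, 150, 81, 46, 3476] [265.1, 172.5] [[265.0, 172.5], [79.5, 44.1], 0.9] [645.0, 128.0, 0.0]
top [139, 173, 35, 34, 947] [155.9, 189.4] [[156.0, 189.5], [33.0, 34.0], 90.0] [608.0, 341.0, 0.0]
top [489, 181, 34, 34, 918] [505.5, 197.2] [[505.5, 197.5], [33.0, 33.0], 90.0] [603.0, -344.0, 0.0]
top [106, 224, 36, 35, 978] [123.9, 241.0] [[123.5, 241.0], [34.0, 35.0], 90.0] [505.0, 396.0, 0.0]
top [366, 240, 44, 45, 1577] [387.5, 261.9] [[387.5, 262.0], [44.0, 43.0], 90.0] [473.0, -113.0, 0.0]
top [509, 251, 45, 36, 1307] [531.2, 268.6] [[531.0, 268.5], [35.0, 44.0], 90.0] [464.0, -389.0, 0.0]
top [188, 252, 21, 17, 284] [198.0, 259.8] [[198.0, 260.0], [16.0, 20.0], 90.0] [471.0, 251.0, 0.0]
top [253, 253, 25, 23, 327] [265.6, 264.2] [[265.0, 264.0], [22.0, 24.0], 90.0] [465.0, 121.0, 0.0]
top [444, 259, 28, 23, 505] [458.0, 270.2] [[457.5, 270.0], [22.0, 27.0], 90.0] [459.0, -248.0, 0
[... 833 characters left out ...]
, 247, 19, 26, 368] [380.7, 259.9] [[381.0, 259.7], [17.3, 24.8], 3.6] [445.0, 100.0, 0.0]
scene [269, 259, 46, 32, 165] [289.8, 276.0] [[292.0, 274.8], [4.2, 54.1], 56.3] [645.0, -4.0, 0.0]
scene [290, 276, 76, 63, 2315] [327.9, 306.3] [[327.3, 305.2], [70.6, 37.5], 41.6] [639.0, 123.0, 0.0]
scene [413, 280, 16, 23, 273] [420.8, 290.9] [[420.9, 290.8], [13.5, 22.7], 9.5] [452.0, 230.0, -0.0]
scene [223, 288, 40, 32, 786] [242.7, 303.6] [[242.6, 303.3], [34.4, 27.3], 21.8] [774.0, -7.0, 0.0]
scene [450, 331, 33, 28, 708] [466.1, 344.4] [[466.0, 344.5], [27.0, 32.0], 90.0] [497.0, 384.0, 0.0]
scene [396, 342, 34, 31, 806] [412.5, 356.6] [[412.5, 357.0], [30.0, 33.0], 90.0] [600.0, 330.0, 0.0]
```

```bash
ls pics
```

```text
s1.png
scene0.png
t1.png
t2.png
top0.png
wrist0.png
```

View pics/t1.png

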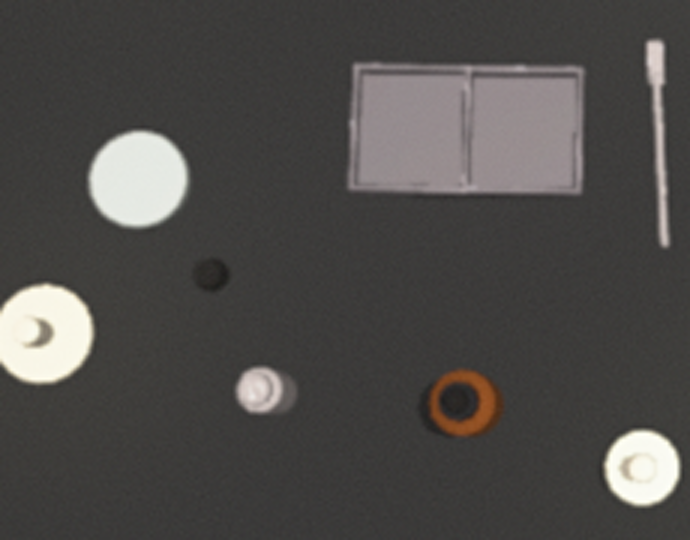

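View pics/t2.png

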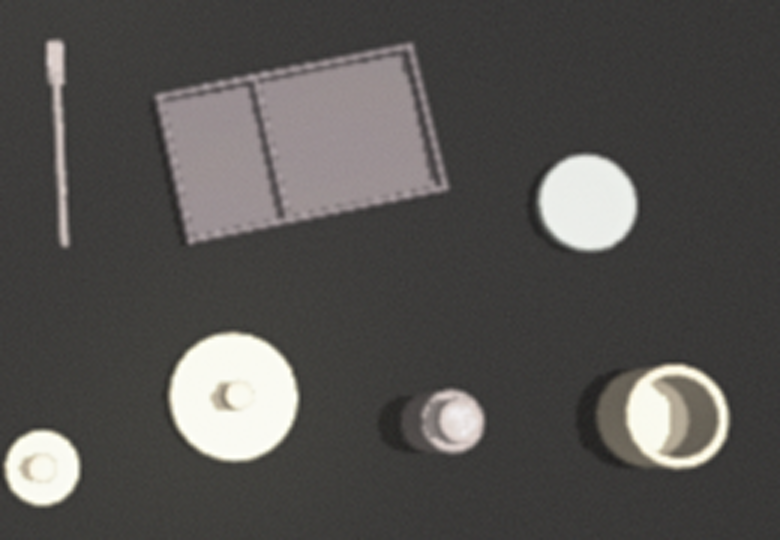

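View pics/s1.png

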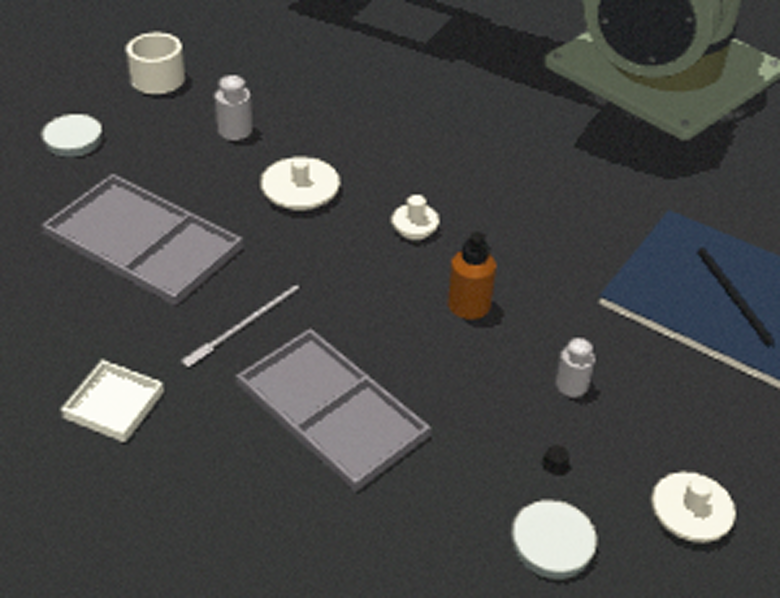

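```bash
python3 - <<'E'
from h import *
t=cam("top");s=cam("scene")
A=lambda p:np.array([310+p[0]/3,130+p[1]/3]);B=lambda p:np.array([110+p[0]/3,130+p[1]/3]);S=lambda p:np.array([200+p[0]/2.6,150+p[1]/2.6])
L=[("WL",A,(459,420),(231,83),64),("pot",A,(678,416),(155,48),45),("l80",A,(239,395),(300,163),38),("l46",A,(42,467),(417,201),38),("bot",B,(459,400),(477,240),85),("ws",B,(258,386),(578,346),50),("l62",B,(31,331),(700,490),38)]
U=[("u_hh",A,(155,96),(177,299),12),("u_hl",A,(412,44),(43,228),12),("u_ll",A,(447,188),(113,177),12),("u_lh",A,(189,242),(242,240),12)]
V=[("e_hh",B,(354,65),(359,487),12),("e_hl",B,(583,68),(238,378),12),("e_ll",B,(582,192),(311,332),12),("e_lh",B,(349,188),(430,430),12)]
for n,f,a,b,z in L+U+V:
    X,e=tri([(t,f(a)),(s,S(b))]); print(n,X.round(1),e,"top@z",onz(t,f(a),z).round(1),"sc@z",onz(s,S(b),z).round(1))
for G in (U,V):
    c=np.array([onz(t,f(a),12)[:2] for _,f,a,b,_ in G]);m=c.mean(0)
    hh,hl,ll,lh=c
    yx=(hh-hl+lh-ll); xx=(hh-lh+hl-ll)
    print(m.round(1),np.degrees(np.arctan2(-yx[0],yx[1])).round(2),np.degrees(np.arctan2(xx[1],xx[0])).round(2),np.linalg.norm(yx)/2,np.linalg.norm(xx)/2)
E
```

```text
WL [ 458.4 -238.7   61.9] [np.float64(0.6), np.float64(0.4)] top@z [ 457.6 -237.1   64. ] sc@z [ 460.8 -237.2   64. ]
pot [ 462.4 -377.6   41.5] [np.float64(0.2), np.float64(0.1)] top@z [ 462.5 -376.1   45. ] sc@z [ 465.2 -372.3   45. ]
l80 [ 472.1 -111.8   35.8] [np.float64(0.3), np.float64(0.2)] top@z [ 471.6 -111.    38. ] sc@z [ 474.2 -110.1   38. ]
l46 [426.3   8.7  35.9] [np.float64(0.1), np.float64(0.1)] top@z [426.1   8.9  38. ] sc@z [428.3  10.2  38. ]
bot [463.4 116.   78.9] [np.float64(0.2), np.float64(0.2)] top@z [463.5 114.9  85. ] sc@z [468.6 120.6  85. ]
ws [471.3 241.3  49. ] [np.float64(0.1), np.float64(0.0)] top@z [471.3 240.9  50. ] sc@z [472.  241.8  50. ]
l62 [503.9 388.5  31.3] [np.float64(0.1), np.float64(0.1)] top@z [503.4 385.4  38. ] sc@z [509.  390.4  38. ]
u_hh [666.  -60.9   8.6] [np.float64(0.3), np.float64(0.3)] top@z [665.5 -61.   12. ] sc@z [667.5 -57.4  12. ]
u_hl [ 704.4 -229.9    6.5] [np.float64(0.3), np.float64(0.2)] top@z [ 703.  -228.7   12. ] sc@z [ 706.8 -223.3   12. ]
u_ll [ 608.6 -250.8    7. ] [np.float64(0.1), np.float64(0.1)] top@z [ 607.7 -249.4   12. ] sc@z [ 611.5 -245.    12. ]
u_lh [570.8 -83.9   8.8] [np.float64(0.2), np.float64(0.2)] top@z [570.  -83.2  12. ] sc@z [573.1 -81.3  12. ]
e_hh [682.9 201.6   7.6] [np.float64(0.4), np.float64(0.4)] top@z [682.1 199.9  12. ] sc@z [684.5 204.5  12. ]
e_hl [683.4  51.3   8.3] [np.float64(0.1), np.float64(0.1)] top@z [682.5  51.   12. ] sc@z [685.1  54.2  12. ]
e_ll [601.   50.7   7.1] [np.float64(0.4), np.float64(0.3)] top@z [600.5  50.   12. ] sc@z [603.6  54.9  12. ]
e_lh [601.4 200.4   9. ] [np.float64(0.0), np.float64(0.0)] top@z [600.8 199.8  12. ] sc@z [603.4 202.   12. ]
[ 636.5 -155.6] 12.69 12.69 171.11133890131885 97.81268511008692
[641.5 125.2] 0.0 0.4 149.38585173663236 81.67322483794916
```

Top and scene rays agree within about 3 mm on the heights and the sizes of both trays. Next I go above the pot with yaw 90 (jaws along world x) and refine with the wrist camera.

```bash
cat >> h.py <<'E'
def go(x,y,z,yaw=90):
    s=state();R=Ro.from_euler('xyz',s["orientation"],degrees=True);G=Ro.from_euler('xyz',[180,0,yaw],degrees=True)
    d=R.inv().apply(np.array([x,y,z])-s["tcp_pos"])/10; r=(R.inv()*G).as_rotvec(degrees=True)
    print("t",round(s["time"],2),"at",s["tcp_pos"].round(1),s["orientation"].round(1),"open",round(s["opening"],3),"F",s["wrist_force"].round(1)); print("delta cm",d.round(2),"deg",r.round(2))
E
python3 -c "
from h import *
go(462.5,-377,180)"
```

```text
t 0.35 at [ 188.4 -543.2  231.1] [-180.    -0.    19.1] open 0.999 F [ 0.7 -0.3 -0.1]
delta cm [31.34 -6.72  5.12] deg [-2.000e-02 -1.000e-02 -7.087e+01]
```

```bash
python3 -m crank '[1,31.3,-6.7,5.1,0,0,-70.9, 1,31.3,-6.7,5.1,0,0,-70.9, 1,31.3,-6.7,5.1,0,0,-70.9, 1,31.3,-6.7,5.1,0,0,-70.9, 1,31.3,-6.7,5.1,0,0,-70.9]'; python3 -c "
from h import *
go(462.5,-377,180)"
```

```text
time: 0.77
tcp_pos: [365.7, -435.6, 198.4]
orientation: [180.0, 0.0, 55.3]
wrist_force: [1.0, -0.9, 0.6]
opening: 0.998
t 0.77 at [ 365.7 -435.6  198.4] [180.    0.   55.3] open 0.998 F [ 1.  -0.9  0.6]
delta cm [10.33  4.62  1.84] deg [ 2.000e-02  2.000e-02 -3.474e+01]
```

```bash
python3 -m crank '[1,10.3,4.6,1.8,0,0,-34.8, 1,10.3,4.6,1.8,0,0,-34.8, 1,10.3,4.6,1.8,0,0,-34.8, 1,10.3,4.6,1.8,0,0,-34.8, 1,10.3,4.6,1.8,0,0,-34.8]'; python3 -m crank '[1,0,0,0,0,0,0]'; python3 -c "
from h import *
go(462.5,-377,180)
c=cam('wrist');cv2.imwrite('pics/w1.png',c['img']); print(proj(c,[462.5,-377,45]),c['C'])"
```

```text
time: 1.18
tcp_pos: [462.8, -377.2, 179.8]
orientation: [-180.0, -0.0, 90.3]
wrist_force: [0.6, -1.4, 1.4]
opening: 0.999
time: 1.27
tcp_pos: [461.8, -378.1, 180.2]
orientation: [-180.0, -0.0, 89.9]
wrist_force: [0.1, 0.3, 0.3]
opening: 1.001
t 1.27 at [ 461.8 -378.1  180.2] [-180.    -0.    89.9] open 1.001 F [0.1 0.3 0.3]
delta cm [0.11 0.07 0.02] deg [-0.03 -0.01 -0.08]
[324.44262793 217.70282129] [ 461.95791806 -300.93869501  322.80926038]
```

View pics/w1.png

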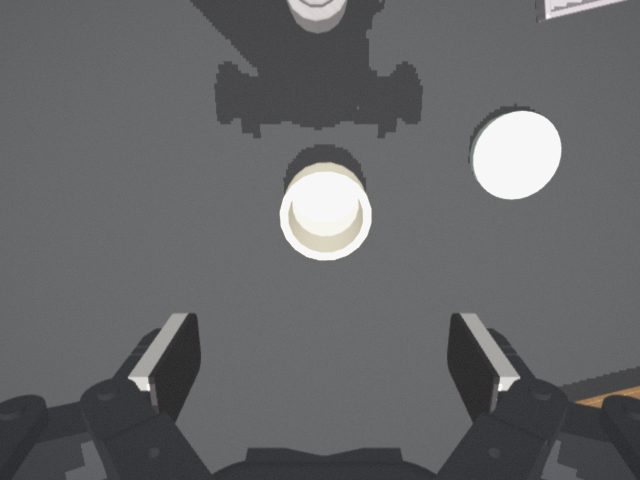

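The wrist view shows the pot rim as a circle centred near (325.7,216), radius about 45 px, against a prediction of (324.4,217.7). The two agree to about 1 mm. I'll check the height as well, with top + wrist.

```bash
python3 - <<'E'
from h import *
c=cam('wrist');t=cam('top')
print(onz(c,(325.7,216),45).round(1), onz(c,(280,216),45).round(1),onz(c,(371,216),45).round(1))
X,e=tri([(c,np.array([325.7,216.])),(t,np.array([536,268.7]))]);print(X.round(1),e)
go(462.8,-376.2,17)
E
```

```text
[ 463.  -376.3   45. ] [ 432.4 -376.1   45. ] [ 493.4 -376.4   45. ]
[ 462.7 -376.5   44.1] [np.float64(0.4), np.float64(0.2)]
t 1.42 at [ 461.  -379.   180.6] [180.    0.   89.6] open 0.998 F [-0.6  0.4 -0.2]
delta cm [ 0.28  0.18 16.36] deg [ 0.    0.01 -0.43]
```

```bash
python3 -m crank '[1,0,0,0,0,0,0]';python3 -m crank '[1,0,0,0,0,0,0]';python3 -m crank '[1,0,0,0,0,0,0]'; python3 -c "
from h import *
go(462.8,-376.2,17)
c=cam('wrist')
go(462.8,-376.2,17)
c=cam('wrist')
go(462.8,-376.2,17)"
```

```text
time: 1.5
tcp_pos: [460.8, -379.1, 180.7]
orientation: [180.0, 0.0, 89.6]
wrist_force: [0.0, 0.1, 0.1]
opening: 0.999
time: 1.58
tcp_pos: [460.9, -379.1, 180.7]
orientation: [180.0, 0.0, 89.6]
wrist_force: [0.4, 0.1, -0.6]
opening: 1.005
time: 1.67
tcp_pos: [460.9, -379.1, 180.7]
orientation: [180.0, 0.0, 89.7]
wrist_force: [-0.4, -0.3, 0.9]
opening: 0.997
t 1.67 at [ 460.9 -379.1  180.7] [180.    0.   89.7] open 0.997 F [-0.4 -0.3  0.9]
delta cm [ 0.29  0.19 16.37] deg [ 0.01  0.01 -0.35]
t 1.72 at [ 461.  -379.1  180.7] [180.    0.   89.7] open 0.997 F [0.  0.1 0.7]
delta cm [ 0.29  0.18 16.37] deg [ 0.01  0.01 -0.33]
t 1.77 at [ 461.  -379.   180.6] [180.    0.   89.7] open 1.0 F [-0.2 -0.9  0.2]
delta cm [ 0.28  0.18 16.36] deg [ 0.01  0.01 -0.32]
```

```bash
cat >> h.py <<'E'
def circ(c,th,box,dark=False):
    x0,y0,x1,y1=box; g=cv2.cvtColor(c["img"],cv2.COLOR_BGR2GRAY)[y0:y1,x0:x1]
    m=((g<th) if dark else (g>th)).astype(np.uint8)
    k,_=cv2.findContours(m,cv2.RETR_EXTERNAL,cv2.CHAIN_APPROX_NONE)
    k=max(k,key=cv2.contourArea); e=cv2.fitEllipse(k); (u,v),r=cv2.minEnclosingCircle(k)
    return np.array(e[0])+[x0,y0],np.round(e[1],1),np.array([u+x0,v+y0]),round(r,1)
E
python3 - <<'E'
from h import *
c=cam('wrist');cv2.imwrite('pics/w2.png',cv2.resize(c['img'][130:290,220:430],None,fx=3,fy=3))
for th in (150,190,215,235): print(th,circ(c,th,(260,140,390,280)))
E
```

```text
150 (array([326.2684021 , 210.56197357]), array([90.6, 97.4]), array([326.3293457, 209.8163147]), 49.1)
190 (array([326.2024765, 210.8745575]), array([89.7, 96.2]), array([326.65102386, 210.13265228]), 48.6)
215 (array([326.27016449, 213.77877045]), array([88.5, 90.3]), array([326.26331329, 213.94674683]), 45.6)
235 (array([326.25357819, 213.97309875]), array([87.5, 90. ]), array([326.21666718, 214.        ]), 45.5)
```

View pics/w2.png

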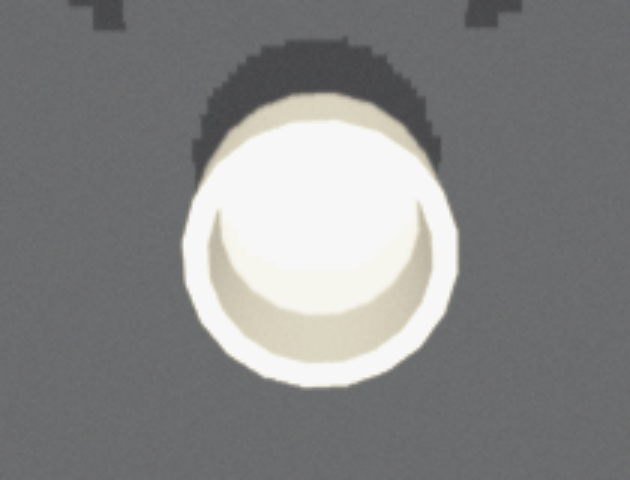

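The settled picture shows the rim circle centred at (326.3,214.0), radius 45.5 px.

```bash
python3 - <<'E'
from h import *
c=cam('wrist');t=cam('top');s=cam('scene')
p=np.array([326.3,214.]); print(onz(c,p,45).round(1))
print(tri([(c,p),(t,np.array([536,268.7]))]),tri([(c,p),(s,np.array([259.6,168.5]))]))
g=onz(c,p,45); go(g[0],g[1],17)
E
```

```text
[ 463.1 -375.4   45. ]
(array([ 462.71354454, -374.67724502,   47.90465803]), [np.float64(0.6), np.float64(0.2)]) (array([ 463.05431842, -376.09528053,   42.19662033]), [np.float64(0.1), np.float64(0.0)])
t 1.97 at [ 461.1 -378.8  180.5] [180.    0.   89.7] open 0.998 F [ 0.1 -0.7  1.3]
delta cm [ 0.35  0.2  16.35] deg [ 0.    0.   -0.28]
```

```bash
python3 -m crank '[1,0.35,0.2,2,0,0,0, 1,0.35,0.2,6,0,0,0, 1,0.35,0.2,10,0,0,0, 1,0.35,0.2,14,0,0,0, 1,0.35,0.2,16.3,0,0,0]';python3 -m crank '[1,0,0,0,0,0,0,1,0,0,0,0,0,0]'; python3 -c "
from h import *
go(463.1,-375.4,17)"
```

```text
time: 2.38
tcp_pos: [461.3, -373.7, 13.7]
orientation: [-179.8, -0.2, 89.7]
wrist_force: [-0.4, 0.1, 0.3]
opening: 1.001
time: 2.55
tcp_pos: [462.9, -375.0, 16.9]
orientation: [-179.9, -0.1, 89.7]
wrist_force: [0.7, 0.0, 0.2]
opening: 1.002
t 2.55 at [ 462.9 -375.    16.9] [-1.799e+02 -1.000e-01  8.970e+01] open 1.002 F [0.7 0.  0.2]
delta cm [-0.04  0.02 -0.01] deg [-0.1  -0.08 -0.27]
```

```bash
python3 -m crank '[-1,0,0,0,0,0,0,-1,0,0,0,0,0,0,-1,0,0,0,0,0,0,-1,0,0,0,0,0,0,-1,0,0,0,0,0,0]' 50; python3 -m crank '[-1,0,0,0,0,0,0,-1,0,0,0,0,0,0]';  python3 -c "
from h import *
go(463.1,-375.4,100)"
```

```text
time: 2.97
tcp_pos: [464.5, -376.6, 20.6]
orientation: [179.8, 0.2, 89.7]
wrist_force: [-0.2, 0.3, 5.9]
opening: 0.71
time: 3.13
tcp_pos: [464.6, -376.6, 20.6]
orientation: [179.8, 0.2, 89.7]
wrist_force: [-1.4, 0.3, 5.2]
opening: 0.711
t 3.13 at [ 464.6 -376.6   20.6] [179.8   0.2  89.7] open 0.711 F [-1.4  0.3  5.2]
delta cm [ 0.09 -0.11 -7.94] deg [ 0.23  0.21 -0.25]
```

```bash
python3 -m crank '[-1,0,0,-1,0,0,0,-1,0,0,-3,0,0,0,-1,0,0,-6,0,0,0,-1,0,0,-7,0,0,0,-1,0,0,-7,0,0,0]'; python3 -c "
from h import *
go(643.5,-187.5,90)"
```

```text
time: 3.55
tcp_pos: [465.2, -376.9, 91.7]
orientation: [179.6, 0.3, 89.7]
wrist_force: [-0.2, -0.2, -0.8]
opening: 0.709
t 3.55 at [ 465.2 -376.9   91.7] [179.6   0.3  89.7] open 0.709 F [-0.2 -0.2 -0.8]
delta cm [19.02 17.74  0.18] deg [ 0.38  0.32 -0.26]
```

```bash
python3 -m crank '[-1,4,3.7,0,0,0,0,-1,7.5,7,0,0,0,0,-1,11,10.3,0,0,0,0,-1,14.5,13.5,0,0,0,0,-1,17,15.9,0,0,0,0]'; python3 -m crank '[-1,2,1.8,0,0,0,0,-1,2,1.8,0,0,0,0,-1,2,1.8,0,0,0,0,-1,2,1.8,0,0,0,0]'; python3 -c "
from h import *
go(643.5,-187.5,90)
c=cam('wrist');cv2.imwrite('pics/w3.png',c['img'])"
```

```text
time: 3.97
tcp_pos: [606.4, -222.0, 86.3]
orientation: [-179.9, -0.0, 89.7]
wrist_force: [1.4, 0.1, -1.5]
opening: 0.712
time: 4.3
tcp_pos: [623.1, -203.9, 86.4]
orientation: [-179.9, -0.0, 89.8]
wrist_force: [0.1, -0.3, -1.8]
opening: 0.713
t 4.3 at [ 623.1 -203.9   86.4] [-179.9   -0.    89.8] open 0.713 F [ 0.1 -0.3 -1.8]
delta cm [ 1.65  2.03 -0.37] deg [-0.14 -0.01 -0.25]
```

View pics/w3.png

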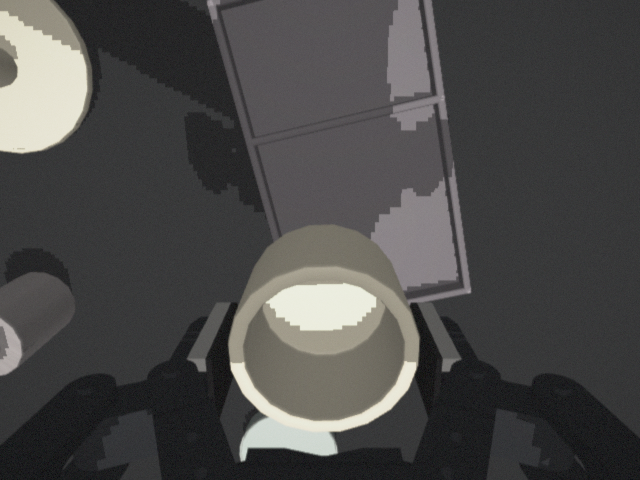

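The pot is held squarely. The tray's bottom-right corner is at (469,292) and its upper-left corner at about (210,2).

```bash
python3 -c "
from h import *
c=cam('wrist'); print(onz(c,(469,292),12).round(1),onz(c,(210,2),12).round(1), onz(c,(325,350),90).round(1))
go(643.5,-187.5,90)"
```

```text
[ 703.5 -229.8   12. ] [572.  -85.2  12. ] [ 623.6 -216.5   90. ]
t 4.4 at [ 623.  -204.8   87. ] [-179.9   -0.    89.7] open 0.709 F [-0.2 -0.1 -1.4]
delta cm [ 1.74  2.04 -0.31] deg [-0.09 -0.   -0.35]
```

```bash
python3 -m crank '[-1,1.74,2.04,0,0,0,-0.4,-1,1.74,2.04,0,0,0,-0.4,-1,1.74,2.04,0,0,0,-0.4,-1,1.74,2.04,0,0,0,-0.4]'; python3 -c "
from h import *
c=cam('wrist'); s=state(); print(s['tcp_pos'], onz(c,(324.5,348),s['tcp_pos'][2]+24.4).round(1))
go(643.5,-187.5,24)"
```

```text
time: 4.73
tcp_pos: [643.8, -187.5, 87.4]
orientation: [-179.9, 0.0, 90.1]
wrist_force: [0.9, -0.7, -1.8]
opening: 0.708
[ 643.72839067 -187.52637966   87.42335987] [ 644.2 -185.2  111.8]
t 4.78 at [ 643.7 -187.5   87.4] [-179.9    0.    90.1] open 0.708 F [ 0.3  0.1 -2.3]
delta cm [ 0.   -0.02  6.34] deg [-0.05  0.01  0.06]
```

```bash
python3 -m crank '[-1,0,0,2,0,0,0,-1,0,0,4,0,0,0,-1,0,0,5,0,0,0,-1,0,0,5.5,0,0,0,-1,0,0,5.5,0,0,0]'; python3 -m crank '[-1,0,0,0,0,0,0,-1,0,0,0.2,0,0,0,-1,0,0,0.4,0,0,0,-1,0,0,0.6,0,0,0,-1,0,0,0.8,0,0,0]'; python3 -m crank '[-1,0,0,0,0,0,0]'
```

```text
time: 5.2
tcp_pos: [643.7, -186.8, 31.4]
orientation: [-179.9, -0.0, 90.1]
wrist_force: [-0.3, -0.1, -0.8]
opening: 0.709
time: 5.62
tcp_pos: [644.9, -186.6, 24.8]
orientation: [180.0, 0.0, 90.1]
wrist_force: [0.6, 0.0, -0.4]
opening: 0.711
time: 5.7
tcp_pos: [644.5, -186.5, 24.2]
orientation: [-180.0, -0.0, 90.1]
wrist_force: [0.4, -0.4, -0.4]
opening: 0.711
```

```bash
python3 -m crank '[-1,0,0,0,0,0,0,-1,0,0,0.1,0,0,0,-1,0,0,0.2,0,0,0,-1,0,0,0.2,0,0,0]'; python3 -m crank '[0.75,0,0,0,0,0,0,1,0,0,0,0,0,0,1,0,0,0,0,0,0,1,0,0,0,0,0,0,1,0,0,0,0,0,0]'; python3 -m crank '[1,0,0,-4,0,0,0,1,0,0,-8,0,0,0,1,0,0,-11,0,0,0,1,0,0,-11,0,0,0,1,0,0,-11,0,0,0]'; python3 -c "
from h import *
go(459,-232,180)"
```

```text
time: 6.03
tcp_pos: [644.9, -186.5, 23.7]
orientation: [180.0, 0.0, 90.1]
wrist_force: [-1.6, 0.9, 5.2]
opening: 0.713
time: 6.45
tcp_pos: [644.7, -186.6, 22.4]
orientation: [-180.0, 0.0, 90.1]
wrist_force: [0.8, 0.3, 0.1]
opening: 1.001
time: 6.87
tcp_pos: [645.9, -186.9, 135.0]
orientation: [179.7, 0.1, 90.1]
wrist_force: [-0.2, 0.4, -0.8]
opening: 1.0
t 6.87 at [ 645.9 -186.9  135. ] [1.797e+02 1.000e-01 9.010e+01] open 1.0 F [-0.2  0.4 -0.8]
delta cm [ -4.47 -18.68  -4.59] deg [0.27 0.09 0.14]
```

```bash
python3 -m crank '[1,-1,-4,-1,0,0,0,1,-2,-8,-2.5,0,0,0,1,-3,-12,-3.5,0,0,0,1,-4,-16,-4,0,0,0,1,-4.7,-18,-4,0,0,0]'; python3 -m crank '[1,-0.3,-0.7,-0.2,0,0,0,1,-0.3,-0.7,-0.2,0,0,0,1,-0.3,-0.7,-0.2,0,0,0,1,-0.3,-0.7,-0.2,0,0,0,1,-0.3,-0.7,-0.2,0,0,0]'; python3 -c "
from h import *
c=cam('wrist');cv2.imwrite('pics/w4.png',c['img']); t=cam('top');cv2.imwrite('pics/t4.png',t['img'][110:310,310:570].repeat(3,0).repeat(3,1))
go(458,-237,180); print(proj(c,[458.4,-237.5,64]))"
```

```text
time: 7.28
tcp_pos: [460.4, -233.6, 171.7]
orientation: [-179.8, -0.1, 90.1]
wrist_force: [-0.7, 0.3, -0.4]
opening: 0.996
time: 7.7
tcp_pos: [459.1, -236.7, 173.9]
orientation: [-180.0, -0.0, 90.2]
wrist_force: [0.7, 0.2, 0.3]
opening: 1.0
t 7.8 at [ 458.8 -236.6  174. ] [-180.    -0.    90.2] open 1.0 F [-0.3  0.6 -0.9]
delta cm [-0.04 -0.08 -0.6 ] deg [-0.02 -0.02  0.2 ]
[322.17539515 231.69804359]
```

View pics/w4.png

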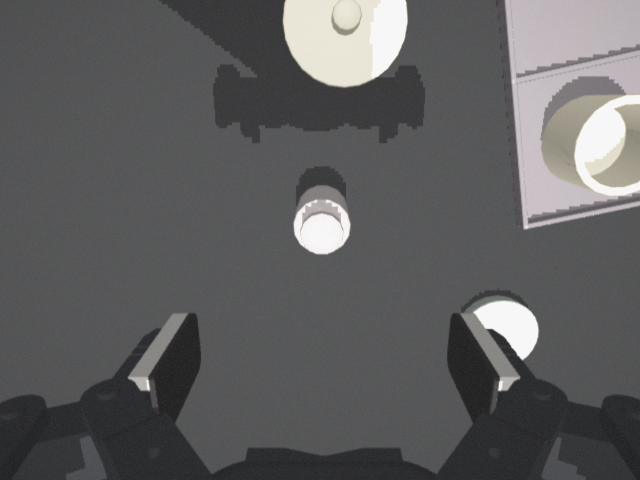

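View pics/t4.png

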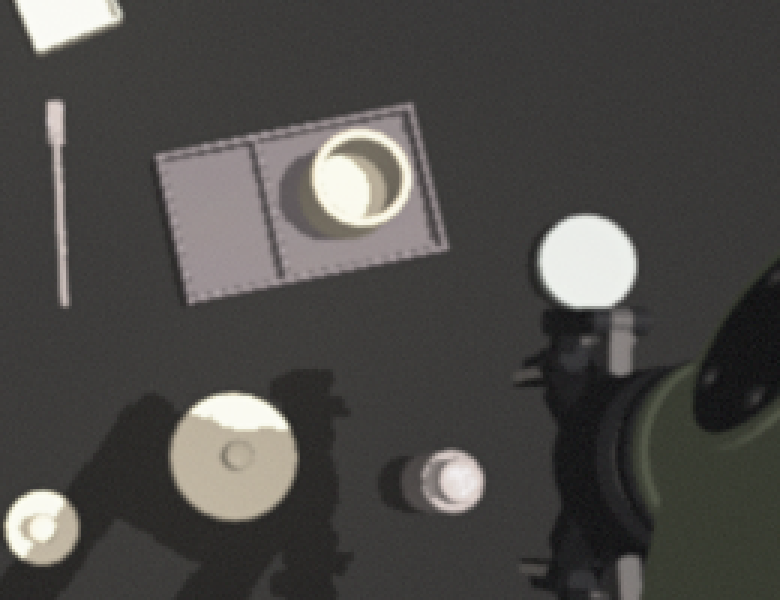

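The pot stands in the wide compartment, with its rim at top-view pixel (430.7,169.3). The weight's head is at (322,233), matching the prediction.

```bash
python3 -c "
from h import *
c=cam('wrist');t=cam('top')
print('pot',onz(t,(430.7,169.3),48).round(1))
p=np.array([321.8,232.5]);print(onz(c,p,64).round(1),tri([(c,p),(t,np.array([463,270.]))]))
go(458.4,-237.8,20)"
```

```text
pot [ 643.7 -186.4   48. ]
[ 457.8 -238.    64. ] (array([ 457.89732513, -241.83423736,   50.47133835]), [np.float64(0.6), np.float64(0.2)])
t 7.9 at [ 458.5 -236.7  174.2] [-180.    -0.    90.2] open 0.999 F [ 0.5 -1.  -0.4]
delta cm [-0.11 -0.   15.42] deg [-0.02 -0.01  0.19]
```

```bash
python3 -m crank '[1,-0.15,0,3,0,0,0,1,-0.15,0,7,0,0,0,1,-0.15,0,11,0,0,0,1,-0.15,0,14,0,0,0,1,-0.15,0,15.4,0,0,0]';python3 -m crank '[1,0,0,0,0,0,0,1,0,0,0,0,0,0]'; python3 -m crank '[-1,0,0,0,0,0,0,-1,0,0,0,0,0,0,-1,0,0,0,0,0,0,-1,0,0,0,0,0,0,-1,0,0,0,0,0,0]' 60; python3 -m crank '[-1,0,0,0,0,0,0,-1,0,0,0,0,0,0,-1,0,0,0,0,0,0]'
```

```text
time: 8.32
tcp_pos: [455.8, -237.0, 16.7]
orientation: [-179.7, -0.2, 90.2]
wrist_force: [-0.9, 0.2, 0.2]
opening: 1.004
time: 8.48
tcp_pos: [458.0, -238.3, 20.1]
orientation: [-179.9, -0.0, 90.1]
wrist_force: [-0.9, -0.9, -0.2]
opening: 1.0
time: 8.9
tcp_pos: [458.2, -238.8, 22.0]
orientation: [179.9, 0.1, 90.1]
wrist_force: [-1.8, 0.7, 6.6]
opening: 0.424
time: 9.15
tcp_pos: [458.2, -238.8, 22.0]
orientation: [179.9, 0.1, 90.1]
wrist_force: [-2.6, 0.3, 7.1]
opening: 0.43
```

Opening 0.43 corresponds to about 37 mm, so the weight is gripped. I'll lift it and carry it.

```bash
python3 -m crank '[-1,0,0,-1,0,0,0,-1,0,0,-3,0,0,0,-1,0,0,-5,0,0,0,-1,0,0,-7,0,0,0,-1,0,0,-7,0,0,0]'; python3 -c "
from h import *
go(625.1,-104.9,92)"
```

```text
time: 9.57
tcp_pos: [459.8, -239.5, 94.1]
orientation: [179.6, 0.2, 90.1]
wrist_force: [0.9, -0.3, -5.7]
opening: 0.422
t 9.57 at [ 459.8 -239.5   94.1] [179.6   0.2  90.1] open 0.422 F [ 0.9 -0.3 -5.7]
delta cm [13.42 16.56  0.26] deg [0.36 0.2  0.13]
```

```bash
python3 -m crank '[-1,2.4,3,0,0,0,0,-1,4.8,6,0,0,0,0,-1,7.2,9,0,0,0,0,-1,9.6,12,0,0,0,0,-1,12,15,0,0,0,0]'; python3 -m crank '[-1,1.4,1.6,0,0,0,0,-1,1.4,1.6,0,0,0,0,-1,1.4,1.6,0,0,0,0,-1,1.4,1.6,0,0,0,0,-1,1.4,1.6,0,0,0,0]'; python3 -c "
from h import *
go(625.1,-104.9,92)
c=cam('wrist');cv2.imwrite('pics/w5.png',c['img'])"
```

```text
time: 9.98
tcp_pos: [607.6, -116.6, 88.9]
orientation: [-179.8, -0.0, 90.1]
wrist_force: [-0.1, -0.8, -6.1]
opening: 0.425
time: 10.4
tcp_pos: [622.0, -104.6, 89.6]
orientation: [-179.8, -0.0, 90.1]
wrist_force: [-0.0, 0.1, -6.3]
opening: 0.428
t 10.4 at [ 622.  -104.6   89.6] [-179.8   -0.    90.1] open 0.428 F [-0.   0.1 -6.3]
delta cm [-0.03  0.31 -0.24] deg [-0.15 -0.01  0.09]
```

View pics/w5.png

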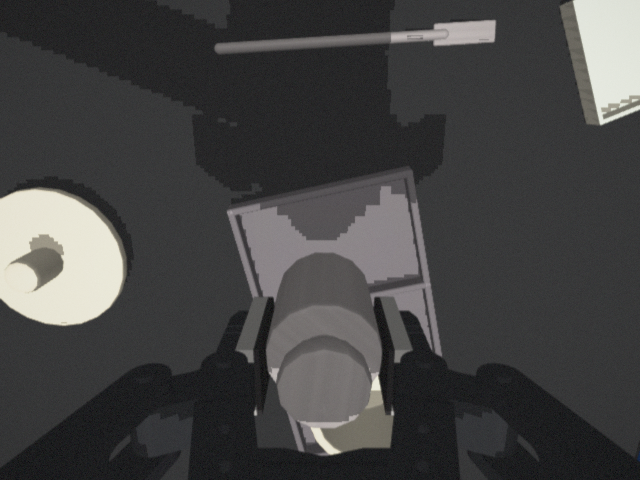

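The weight is held upright over the narrow compartment, whose corners are at (230,212) and (411,170).

```bash
python3 -c "
from h import *
c=cam('wrist'); print(onz(c,(230,212),12).round(1),onz(c,(411,170),12).round(1))"; python3 -m crank '[-1,0,0.3,2,0,0,0,-1,0,0.3,4,0,0,0,-1,0,0.3,5,0,0,0,-1,0,0.3,5.6,0,0,0,-1,0,0.3,5.6,0,0,0]'; python3 -m crank '[-1,0,0,0,0,0,0,-1,0,0,0.2,0,0,0,-1,0,0,0.4,0,0,0,-1,0,0,0.6,0,0,0,-1,0,0,0.6,0,0,0]';  python3 -m crank '[-1,0,0,0,0,0,0,-1,0,0,0.1,0,0,0,-1,0,0,0.2,0,0,0,-1,0,0,0.2,0,0,0]'
```

```text
[572.6 -85.   12. ] [667.2 -62.5  12. ]
time: 10.92
tcp_pos: [625.4, -104.3, 33.2]
orientation: [-179.8, -0.0, 90.1]
wrist_force: [-0.9, 0.2, -6.1]
opening: 0.426
time: 11.33
tcp_pos: [626.4, -104.0, 28.5]
orientation: [-180.0, 0.0, 90.1]
wrist_force: [-0.3, 0.2, -6.0]
opening: 0.423
time: 11.67
tcp_pos: [626.4, -104.1, 26.4]
orientation: [-180.0, 0.0, 90.1]
wrist_force: [-0.0, -0.2, -5.3]
opening: 0.425
```

```bash
python3 -m crank '[-1,0,0,0.1,0,0,0,-1,0,0,0.2,0,0,0,-1,0,0,0.2,0,0,0,-1,0,0,0.2,0,0,0]';  python3 -m crank '[-1,0,0,0.05,0,0,0,-1,0,0,0.1,0,0,0,-1,0,0,0.1,0,0,0]'
```

```text
time: 12.0
tcp_pos: [626.6, -104.1, 25.0]
orientation: [180.0, 0.0, 90.1]
wrist_force: [-1.3, 0.5, -0.5]
opening: 0.426
time: 12.25
tcp_pos: [626.7, -104.1, 25.0]
orientation: [180.0, 0.0, 90.1]
wrist_force: [-3.5, 0.8, 6.0]
opening: 0.42
```

```bash
python3 -m crank '[0.5,0,0,0,0,0,0,1,0,0,0,0,0,0,1,0,0,0,0,0,0,1,0,0,0,0,0,0,1,0,0,0,0,0,0]'; python3 -m crank '[1,0,0,-4,0,0,0,1,0,0,-8,0,0,0,1,0,0,-12,0,0,0,1,0,0,-15,0,0,0,1,0,0,-15,0,0,0]'; python3 -c "
from h import *
go(471.3,241.3,170)"
```

```text
time: 12.67
tcp_pos: [626.8, -104.1, 23.5]
orientation: [180.0, 0.0, 90.1]
wrist_force: [0.1, 0.5, -0.0]
opening: 1.001
time: 13.08
tcp_pos: [630.5, -104.8, 181.4]
orientation: [179.2, 0.2, 90.1]
wrist_force: [1.1, -0.4, 0.6]
opening: 0.998
t 13.08 at [ 630.5 -104.8  181.4] [179.2   0.2  90.1] open 0.998 F [ 1.1 -0.4  0.6]
delta cm [ 34.65 -15.85   0.82] deg [0.83 0.16 0.13]
```

```bash
python3 -m crank '[1,3.7,-1.7,0,0,0,0,1,7.4,-3.4,0,0,0,0,1,11.1,-5.1,0,0,0,0,1,14.8,-6.8,0,0,0,0,1,18.5,-8.5,0,0,0,0]'; python3 -m crank '[1,3.7,-1.7,0,0,0,0,1,7.4,-3.4,0,0,0,0,1,11.1,-5.1,0,0,0,0,1,14,-6.6,0,0,0,0,1,15.5,-7.2,0,0,0,0]';python3 -m crank '[1,0,0,0,0,0,0,1,0,0,0,0,0,0,1,0,0,0,0,0,0]'; python3 -c "
from h import *
go(471.3,241.3,170)
c=cam('wrist');cv2.imwrite('pics/w6.png',c['img']);print(proj(c,[471.3,241.3,50]))"
```

```text
time: 13.5
tcp_pos: [539.9, 82.1, 173.0]
orientation: [-180.0, 0.0, 90.1]
wrist_force: [0.2, 0.6, 0.4]
opening: 1.001
time: 13.92
tcp_pos: [466.4, 238.4, 173.0]
orientation: [-179.9, -0.0, 90.3]
wrist_force: [1.2, -0.7, -0.6]
opening: 0.998
time: 14.17
tcp_pos: [469.0, 234.9, 173.2]
orientation: [-180.0, 0.0, 90.1]
wrist_force: [0.9, -0.5, -0.2]
opening: 1.0
t 14.17 at [469.  234.9 173.2] [-180.     0.    90.1] open 1.0 F [ 0.9 -0.5 -0.2]
delta cm [0.64 0.23 0.32] deg [-0.    0.04  0.13]
[326.98234878 214.545549  ]
```

View pics/w6.png

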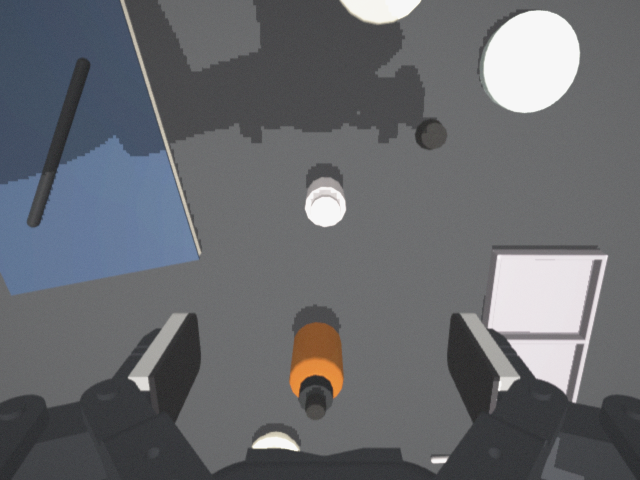

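The small weight's head is at (325.5,210), and the bottle's teat is at (316,411). I'll check both, and the notebook corner (198,255) for finger clearance.

```bash
python3 -c "
from h import *
c=cam('wrist');s=cam('scene')
print(onz(c,(198,255),5).round(1))
p=np.array([325.5,209.5]);print(onz(c,p,50).round(1),tri([(c,p),(s,np.array([422.3,283.1]))]))
p=np.array([316,410.5]);print(onz(c,p,85).round(1),tri([(c,p),(s,np.array([383.5,242.3]))]))
g=onz(c,(325.5,209.5),50);go(g[0],g[1],14)"
```

```text
[372.5 196.5   5. ]
[470.5 244.3  50. ] (array([470.89083965, 242.63692462,  48.67540671]), [np.float64(2.1), np.float64(0.6)])
[464.6 118.8  85. ] (array([464.68303893, 117.00940671,  81.44653628]), [np.float64(1.5), np.float64(0.4)])
t 14.32 at [469.3 234.4 173.3] [-180.    0.   90.] open 1.002 F [ 0.1 -0.7 -0.2]
delta cm [ 0.99  0.13 15.93] deg [-0.    0.02  0.03]
```

```bash
python3 -m crank '[1,0.8,0.15,3,0,0,0,1,0.8,0.15,7,0,0,0,1,0.8,0.15,11,0,0,0,1,0.8,0.15,14.5,0,0,0,1,0.8,0.15,15.2,0,0,0]';python3 -m crank '[1,0,0,0,0,0,0,1,0,0,0.3,0,0,0,1,0,0,0.5,0,0,0,1,0,0,0.5,0,0,0]'; python3 -m crank '[-1,0,0,0,0,0,0,-1,0,0,0,0,0,0,-1,0,0,0,0,0,0,-1,0,0,0,0,0,0,-1,0,0,0,0,0,0]' 50; python3 -m crank '[-1,0,0,0,0,0,0,-1,0,0,0,0,0,0,-1,0,0,0,0,0,0,-1,0,0,0,0,0,0]'
```

```text
time: 14.73
tcp_pos: [467.0, 240.9, 16.5]
orientation: [-179.5, 0.3, 90.0]
wrist_force: [-0.1, -0.1, -0.5]
opening: 0.998
time: 15.07
tcp_pos: [471.6, 244.0, 18.2]
orientation: [179.8, -0.1, 90.1]
wrist_force: [1.3, -0.2, 0.5]
opening: 1.0
time: 15.48
tcp_pos: [470.2, 243.6, 16.9]
orientation: [180.0, -0.0, 90.1]
wrist_force: [-3.9, -1.5, 8.8]
opening: 0.31
time: 15.82
tcp_pos: [470.2, 243.6, 17.0]
orientation: [180.0, -0.0, 90.1]
wrist_force: [-1.5, 0.5, 6.4]
opening: 0.306
```

```bash
python3 -m crank '[-1,0,0,-1,0,0,0,-1,0,0,-3,0,0,0,-1,0,0,-5,0,0,0,-1,0,0,-6,0,0,0,-1,0,0,-6,0,0,0]'; python3 -c "
from h import *
go(641.4,161.7,77)"
```

```text
time: 16.23
tcp_pos: [471.7, 244.2, 78.8]
orientation: [179.7, -0.1, 90.1]
wrist_force: [-0.2, 0.7, -1.5]
opening: 0.31
t 16.23 at [471.7 244.2  78.8] [ 1.797e+02 -1.000e-01  9.010e+01] open 0.31 F [-0.2  0.7 -1.5]
delta cm [-8.29 16.95  0.24] deg [ 0.26 -0.12  0.13]
```

```bash
python3 -m crank '[-1,-1.6,3.4,0,0,0,0,-1,-3.2,6.8,0,0,0,0,-1,-4.8,10.2,0,0,0,0,-1,-6.4,13.6,0,0,0,0,-1,-7.8,16,0,0,0,0]'; python3 -m crank '[-1,-0.5,1,0,0,0,0,-1,-0.5,1,0,0,0,0,-1,-0.5,1,0,0,0,0,-1,-0.5,1,0,0,0,0,-1,-0.5,1,0,0,0,0]'; python3 -c "
from h import *
go(641.4,161.7,20)
c=cam('wrist');cv2.imwrite('pics/w7.png',c['img'])"
```

```text
time: 16.65
tcp_pos: [632.7, 164.5, 75.1]
orientation: [180.0, 0.0, 90.1]
wrist_force: [-0.0, -0.1, -1.7]
opening: 0.31
time: 17.07
tcp_pos: [638.7, 161.8, 76.2]
orientation: [-179.9, 0.0, 90.2]
wrist_force: [-0.2, -0.2, -2.3]
opening: 0.308
t 17.07 at [638.7 161.8  76.2] [-179.9    0.    90.2] open 0.308 F [-0.2 -0.2 -2.3]
delta cm [-0.01  0.28  5.62] deg [-0.11  0.01  0.21]
```

View pics/w7.png

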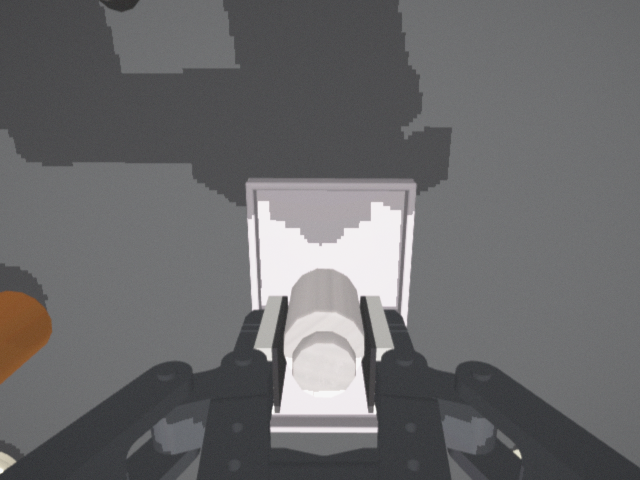

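```bash
python3 -c "
from h import *
c=cam('wrist')
for p in ((247,181),(415,181),(330,310),(325,420)): print(p,onz(c,p,12).round(1))
print(proj(c,[641.4,161.7,3]),proj(c,[638.7,161.8,60]))"
```

```text
(247, 181) [601.6 200.7  12. ]
(415, 181) [683.4 201.1  12. ]
(330, 310) [642.6 131.1  12. ]
(325, 420) [640.3  59.3  12. ]
[328.00826323 250.50838213] [322.67514087 297.39986517]
```

The tray corners agree within 1 mm. I'll lower the weight.

```bash
python3 -m crank '[-1,0,0.3,2,0,0,0,-1,0,0.3,3.5,0,0,0,-1,0,0.3,4.5,0,0,0,-1,0,0.3,4.8,0,0,0,-1,0,0.3,4.8,0,0,0]'; python3 -m crank '[-1,0,0,0.1,0,0,0,-1,0,0,0.2,0,0,0,-1,0,0,0.3,0,0,0,-1,0,0,0.4,0,0,0,-1,0,0,0.4,0,0,0]';  python3 -m crank '[-1,0,0,0,0,0,0,-1,0,0,0.1,0,0,0,-1,0,0,0.2,0,0,0,-1,0,0,0.2,0,0,0]'
```

```text
time: 17.58
tcp_pos: [642.5, 161.1, 27.7]
orientation: [-179.9, 0.0, 90.2]
wrist_force: [-0.9, 0.6, -2.2]
opening: 0.309
time: 18.0
tcp_pos: [643.5, 160.9, 24.7]
orientation: [180.0, 0.0, 90.1]
wrist_force: [0.5, -1.0, -1.4]
opening: 0.307
time: 18.33
tcp_pos: [643.3, 160.9, 22.3]
orientation: [-180.0, 0.0, 90.1]
wrist_force: [-0.1, 0.3, -3.1]
opening: 0.306
```

```bash
python3 -m crank '[-1,0,0,0.1,0,0,0,-1,0,0,0.2,0,0,0,-1,0,0,0.3,0,0,0,-1,0,0,0.3,0,0,0]'
```

```text
time: 18.67
tcp_pos: [643.4, 161.0, 20.1]
orientation: [180.0, 0.0, 90.1]
wrist_force: [-0.9, -0.3, 1.9]
opening: 0.309
```

```bash
python3 -m crank '[0.4,0,0,0,0,0,0,1,0,0,0,0,0,0,1,0,0,0,0,0,0,1,0,0,0,0,0,0,1,0,0,0,0,0,0]'; python3 -m crank '[1,0,0,-4,0,0,0,1,0,0,-8,0,0,0,1,0,0,-12,0,0,0,1,0,0,-15,0,0,0,1,0,0,-15,0,0,0]'; python3 -m crank '[1,0,0,0,0,0,0,1,0,0,0,0,0,0]'; python3 -c "
from h import *
go(464.6,117.7,175)"
```

```text
time: 19.08
tcp_pos: [643.4, 161.0, 19.4]
orientation: [180.0, 0.0, 90.1]
wrist_force: [0.3, 0.5, 0.9]
opening: 0.983
time: 19.5
tcp_pos: [647.2, 161.9, 177.8]
orientation: [179.2, -0.2, 90.1]
wrist_force: [1.1, 0.2, 1.1]
opening: 0.999
time: 19.67
tcp_pos: [642.7, 160.8, 168.6]
orientation: [-179.9, 0.0, 90.1]
wrist_force: [0.3, -1.0, -0.1]
opening: 1.001
t 19.67 at [642.7 160.8 168.6] [-179.9    0.    90.1] open 1.001 F [ 0.3 -1.  -0.1]
delta cm [ -4.27 -17.82  -0.61] deg [-0.09  0.02  0.13]
```

```bash
python3 -m crank '[1,-1,-4,-0.6,0,0,0,1,-2,-8,-0.6,0,0,0,1,-3,-12,-0.6,0,0,0,1,-4,-15.5,-0.6,0,0,0,1,-4.3,-17,-0.6,0,0,0]'; python3 -m crank '[1,0,-0.8,0,0,0,0,1,0,-0.8,0,0,0,0,1,0,-0.8,0,0,0,0,1,0,-0.8,0,0,0,0]'; python3 -c "
from h import *
go(464.6,117.7,175)
c=cam('wrist');cv2.imwrite('pics/w8.png',c['img']);print(proj(c,[464.6,117.7,85]))
t=cam('top');cv2.imwrite('pics/t8.png',t['img'][110:310,180:440].repeat(3,0).repeat(3,1))"
```

```text
time: 20.08
tcp_pos: [467.1, 115.9, 173.0]
orientation: [-179.5, 0.1, 90.1]
wrist_force: [-0.5, -0.3, -0.5]
opening: 1.001
time: 20.42
tcp_pos: [466.9, 117.9, 175.1]
orientation: [180.0, 0.0, 90.1]
wrist_force: [-0.5, 0.2, -0.8]
opening: 0.997
t 20.42 at [466.9 117.9 175.1] [180.    0.   90.1] open 0.997 F [-0.5  0.2 -0.8]
delta cm [-0.02 -0.23  0.01] deg [0.02 0.   0.14]
[319.19057671 240.80267496]
```

View pics/w8.png

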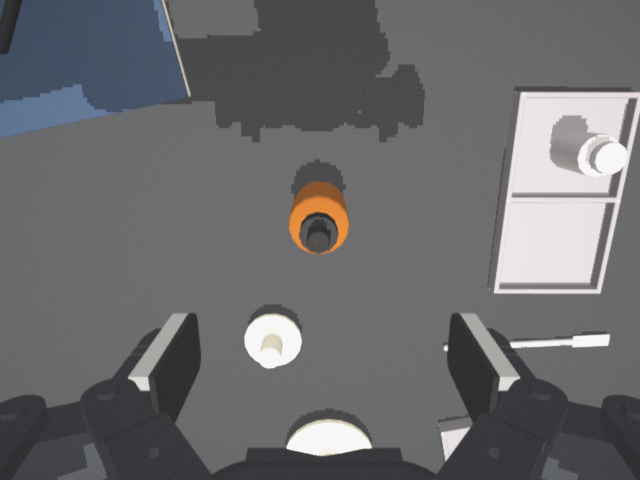

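View pics/t8.png

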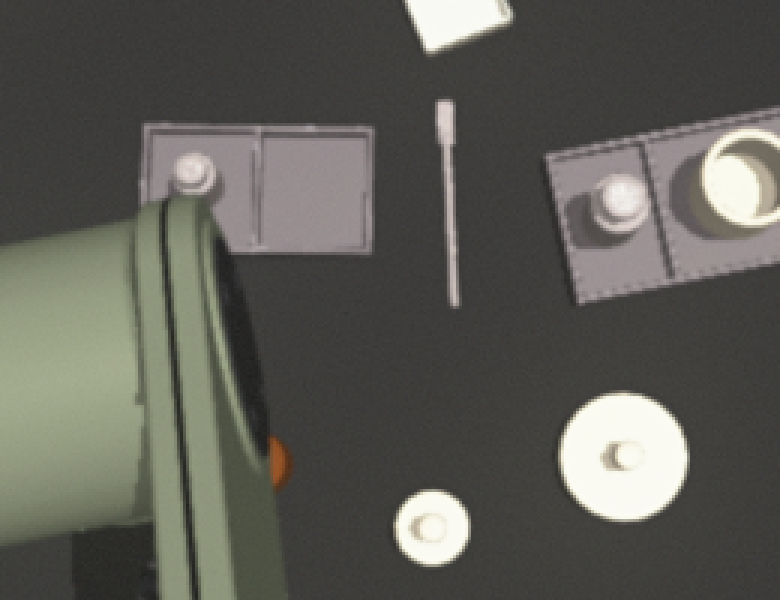

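Both weights stand in their compartments, and the teat at (318.5,240) matches the prediction. I'll grasp the bottle.

```bash
python3 -m crank '[1,0,-0.25,3,0,0,0,1,0,-0.25,7,0,0,0,1,0,-0.25,11,0,0,0,1,0,-0.25,14.2,0,0,0,1,0,-0.25,14.6,0,0,0]';python3 -m crank '[1,0,0,0,0,0,0,1,0,0,0.2,0,0,0,1,0,0,0.4,0,0,0,1,0,0,0.4,0,0,0]'; python3 -m crank '[-1,0,0,0,0,0,0,-1,0,0,0,0,0,0,-1,0,0,0,0,0,0,-1,0,0,0,0,0,0,-1,0,0,0,0,0,0]' 40; python3 -m crank '[-1,0,0,0,0,0,0,-1,0,0,0,0,0,0,-1,0,0,0,0,0,0]'
```

```text
time: 20.93
tcp_pos: [459.8, 116.8, 24.6]
orientation: [-179.4, 0.1, 90.1]
wrist_force: [-0.4, -0.4, -0.2]
opening: 0.999
time: 21.27
tcp_pos: [464.4, 117.8, 27.0]
orientation: [179.8, -0.0, 90.1]
wrist_force: [0.0, 0.6, 0.6]
opening: 0.999
time: 21.68
tcp_pos: [463.3, 117.6, 26.2]
orientation: [179.9, -0.0, 90.1]
wrist_force: [-0.7, -0.3, 4.8]
opening: 0.451
time: 21.93
tcp_pos: [463.3, 117.6, 26.2]
orientation: [179.9, -0.0, 90.1]
wrist_force: [-0.2, 0.1, 5.7]
opening: 0.45
```

```bash
python3 -m crank '[-1,0,0,-1,0,0,0,-1,0,0,-3,0,0,0,-1,0,0,-5,0,0,0,-1,0,0,-6,0,0,0,-1,0,0,-6,0,0,0]'; python3 -c "
from h import *
go(641.6,88.3,86)"
```

```text
time: 22.35
tcp_pos: [464.5, 117.9, 87.6]
orientation: [179.7, -0.1, 90.1]
wrist_force: [0.6, -0.1, -0.1]
opening: 0.457
t 22.35 at [464.5 117.9  87.6] [ 1.797e+02 -1.000e-01  9.010e+01] open 0.457 F [ 0.6 -0.1 -0.1]
delta cm [-3.   17.7   0.25] deg [ 0.28 -0.06  0.13]
```

```bash
python3 -m crank '[-1,-0.6,3.5,0,0,0,0,-1,-1.2,7,0,0,0,0,-1,-1.8,10.5,0,0,0,0,-1,-2.4,14,0,0,0,0,-1,-2.8,16.6,0,0,0,0]'; python3 -m crank '[-1,-0.2,1.2,0,0,0,0,-1,-0.2,1.2,0,0,0,0,-1,-0.2,1.2,0,0,0,0,-1,-0.2,1.2,0,0,0,0,-1,-0.2,1.2,0,0,0,0]'; python3 -c "
from h import *
go(641.6,88.7,29)
c=cam('wrist');cv2.imwrite('pics/w9.png',c['img'])"
```

```text
time: 22.77
tcp_pos: [631.3, 89.2, 84.2]
orientation: [180.0, 0.0, 90.1]
wrist_force: [2.0, -0.3, -1.1]
opening: 0.448
time: 23.18
tcp_pos: [639.5, 88.2, 85.1]
orientation: [-179.9, 0.0, 90.2]
wrist_force: [-0.3, -0.2, -0.3]
opening: 0.457
t 23.18 at [639.5  88.2  85.1] [-179.9    0.    90.2] open 0.457 F [-0.3 -0.2 -0.3]
delta cm [0.05 0.22 5.61] deg [-0.11  0.01  0.16]
```

View pics/w9.png

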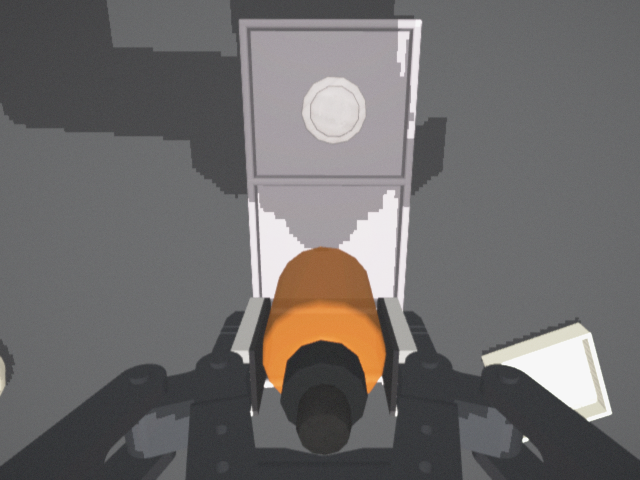

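The small weight stands in its compartment at (334,110), and the held bottle is over the other compartment. I'll lower it to TCP 29.

```bash
python3 -m crank '[-1,0,0.1,2,0,0,0,-1,0,0.1,3.5,0,0,0,-1,0,0.1,4.4,0,0,0,-1,0,0.1,4.7,0,0,0,-1,0,0.1,4.7,0,0,0]'; python3 -m crank '[-1,0,0,0.1,0,0,0,-1,0,0,0.2,0,0,0,-1,0,0,0.3,0,0,0,-1,0,0,0.4,0,0,0,-1,0,0,0.4,0,0,0]';  python3 -m crank '[-1,0,0,0,0,0,0,-1,0,0,0.1,0,0,0,-1,0,0,0.2,0,0,0,-1,0,0,0.2,0,0,0]'
```

```text
time: 23.65
tcp_pos: [641.3, 88.0, 37.9]
orientation: [-179.9, 0.0, 90.1]
wrist_force: [-0.3, -0.3, -0.8]
opening: 0.454
time: 24.07
tcp_pos: [642.1, 87.9, 34.7]
orientation: [180.0, 0.0, 90.1]
wrist_force: [-0.5, 0.0, -1.7]
opening: 0.453
time: 24.4
tcp_pos: [641.9, 87.9, 32.3]
orientation: [-180.0, 0.0, 90.1]
wrist_force: [-0.2, 0.3, -0.6]
opening: 0.451
```

```bash
python3 -m crank '[-1,0,0,0.1,0,0,0,-1,0,0,0.2,0,0,0,-1,0,0,0.3,0,0,0,-1,0,0,0.3,0,0,0]';python3 -m crank '[-1,0,0,0,0,0,0]'
```

```text
time: 24.73
tcp_pos: [642.0, 88.0, 29.4]
orientation: [-180.0, 0.0, 90.1]
wrist_force: [-1.3, 0.0, -0.8]
opening: 0.454
time: 24.82
tcp_pos: [642.1, 87.9, 29.4]
orientation: [-180.0, 0.0, 90.1]
wrist_force: [-1.0, -0.4, -0.4]
opening: 0.449
```

```bash
python3 -m crank '[-1,0,0,0.05,0,0,0,-1,0,0,0.1,0,0,0,-1,0,0,0.1,0,0,0,-1,0,0,0.1,0,0,0]'
```

```text
time: 25.15
tcp_pos: [642.1, 87.9, 29.3]
orientation: [180.0, 0.0, 90.1]
wrist_force: [-2.1, 0.5, 5.9]
opening: 0.452
```

```bash
python3 -m crank '[0.5,0,0,0,0,0,0,1,0,0,0,0,0,0,1,0,0,0,0,0,0,1,0,0,0,0,0,0,1,0,0,0,0,0,0]'; python3 -m crank '[1,0,0,-4,0,0,0,1,0,0,-8,0,0,0,1,0,0,-12,0,0,0,1,0,0,-15,0,0,0,1,0,0,-15,0,0,0]'; python3 -m crank '[1,0,0,0,0,0,0,1,0,0,0,0,0,0]'; python3 -c "
from h import *
go(503.5,386,160)"
```

```text
time: 25.57
tcp_pos: [642.0, 87.9, 28.3]
orientation: [-180.0, 0.0, 90.1]
wrist_force: [0.8, -0.2, -0.2]
opening: 1.0
time: 25.98
tcp_pos: [645.9, 88.5, 186.5]
orientation: [179.2, -0.1, 90.1]
wrist_force: [0.5, -0.1, 1.2]
opening: 1.0
time: 26.15
tcp_pos: [641.4, 87.9, 177.6]
orientation: [-179.9, 0.0, 90.1]
wrist_force: [-0.3, 0.5, -0.4]
opening: 1.005
t 26.15 at [641.4  87.9 177.6] [-179.9    0.    90.1] open 1.005 F [-0.3  0.5 -0.4]
delta cm [ 29.85 -13.71   1.77] deg [-0.09  0.02  0.14]
```

```bash
python3 -m crank '[1,3.6,-1.6,0.4,0,0,0,1,7.2,-3.2,0.8,0,0,0,1,10.8,-4.8,1.2,0,0,0,1,14.4,-6.4,1.6,0,0,0,1,18,-8,1.8,0,0,0]'; python3 -m crank '[1,3.6,-1.7,0,0,0,0,1,7.2,-3.4,0,0,0,0,1,10,-5,0,0,0,0,1,11.5,-5.7,0,0,0,0,1,11.9,-5.7,0,0,0,0]';python3 -m crank '[1,0,0,0,0,0,0,1,0,0,0,0,0,0,1,0,0,0,0,0,0,1,0,0,0,0,0,0,1,0,0,0,0,0,0]'; python3 -c "
from h import *
go(503.5,386,160)
c=cam('wrist');cv2.imwrite('pics/w10.png',c['img']);print(proj(c,[503.5,387,38]))
t=cam('top');cv2.imwrite('pics/t10.png',t['img'][110:310,180:440].repeat(3,0).repeat(3,1))"
```

```text
time: 26.57
tcp_pos: [559.3, 268.5, 157.4]
orientation: [-179.7, 0.1, 90.1]
wrist_force: [0.3, 0.7, -0.7]
opening: 1.003
time: 26.98
tcp_pos: [501.5, 388.8, 157.9]
orientation: [-179.8, 0.1, 90.4]
wrist_force: [0.3, -0.3, -0.5]
opening: 1.002
time: 27.4
tcp_pos: [505.0, 385.5, 160.4]
orientation: [-180.0, 0.0, 90.0]
wrist_force: [-0.5, 0.1, 1.4]
opening: 1.0
t 27.4 at [505.  385.5 160.4] [-180.    0.   90.] open 1.0 F [-0.5  0.1  1.4]
delta cm [ 0.05 -0.15  0.04] deg [-0.    0.02  0.04]
[321.00672318 222.34023942]
```

View pics/w10.png

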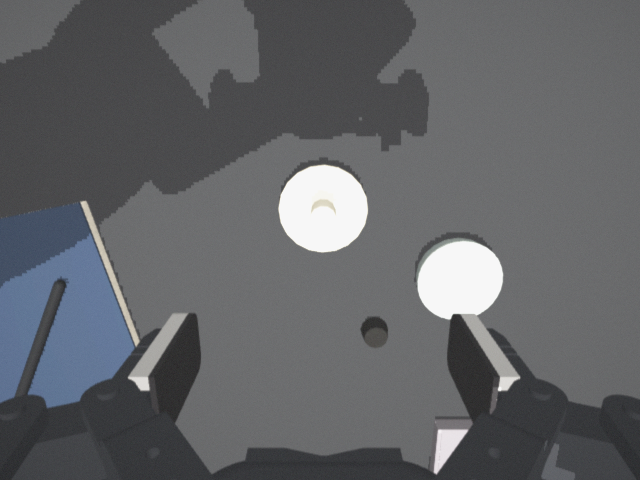

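View pics/t10.png

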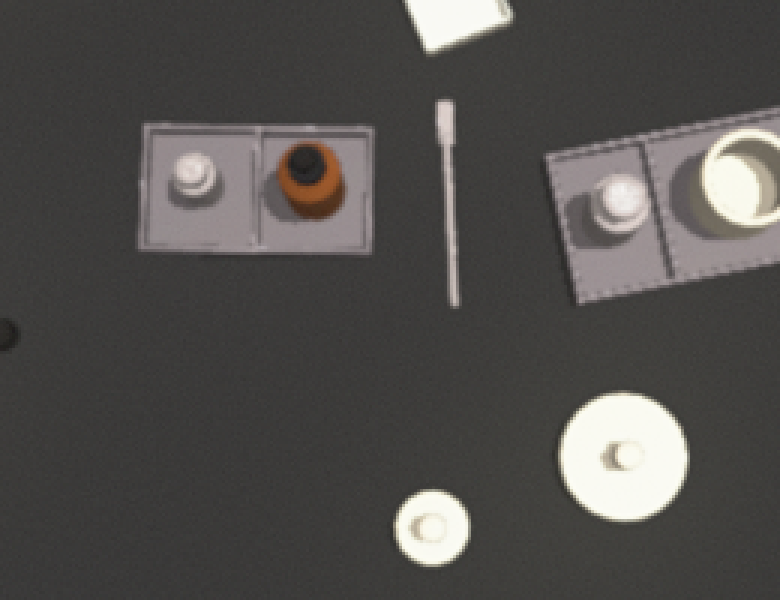

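The bottle and small weight stand in the even tray. The lid's flange circle is at about (323,208) and its knob at (323,212).

```bash
python3 - <<'E'
from h import *
c=cam('wrist');s=cam('scene')
for th in (150,200,230): 
    r=circ(c,th,(265,150,385,270)); print(th,r,onz(c,r[0],14).round(1),"dia",(np.array(r[1])*0+1)*2*np.linalg.norm(onz(c,r[0]+[r[3],0],14)-onz(c,r[0],14)))
cv2.imwrite('pics/w11.png',cv2.resize(c['img'][150:270,265:385],None,fx=5,fy=5,interpolation=cv2.INTER_CUBIC))
cv2.imwrite('pics/s11.png',cv2.resize(s['img'][310:380,430:500],None,fx=8,fy=8,interpolation=cv2.INTER_CUBIC))
E
```

```text
150 (array([322.94677353, 208.80892944]), array([86.7, 88.6]), array([322.82823944, 208.74593353]), 44.8) [504.6 390.3  14. ] dia [62.18889828 62.18889828]
200 (array([322.99880219, 208.80191803]), array([86. , 87.8]), array([323.05882263, 209.        ]), 44.3) [504.6 390.3  14. ] dia [61.49448023 61.49448023]
230 (array([322.90228271, 208.89262009]), array([85.2, 87.3]), array([323.03395844, 208.61553574]), 44.2) [504.5 390.2  14. ] dia [61.35968596 61.35968596]
```

View pics/w11.png

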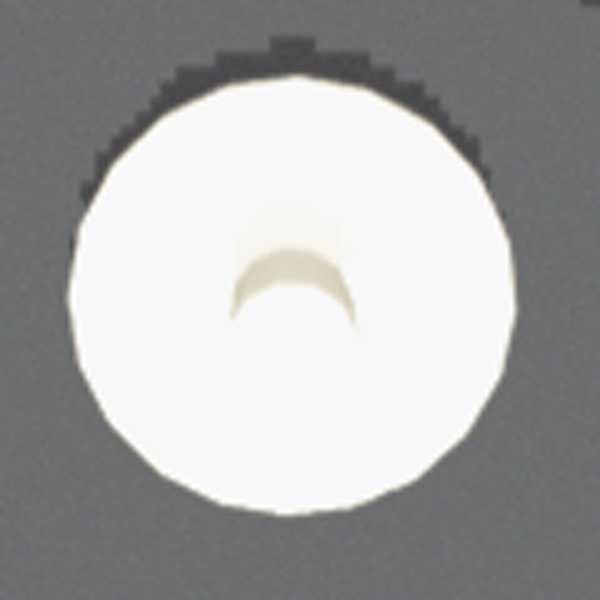

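View pics/s11.png

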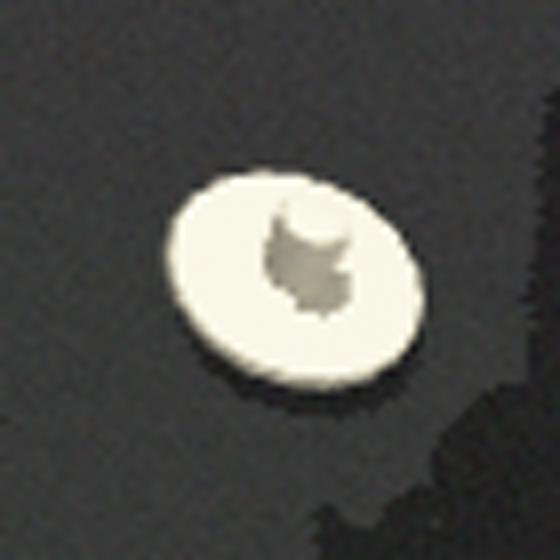

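```bash
python3 -c "
from h import *
c=cam('wrist');s=cam('scene')
p=np.array([323.4,218.5]);print(onz(c,p,38).round(1),tri([(c,p),(s,np.array([470.2,336.9]))]))
go(504.6,389.8,18.5)"
```

```text
[504.7 390.3  38. ] (array([504.71281678, 389.96626565,  38.21918975]), [np.float64(0.5), np.float64(0.2)])
t 27.7 at [504.5 386.5 160.6] [180.    0.   90.1] open 1.003 F [ 0.   1.  -0.6]
delta cm [3.300e-01 1.000e-02 1.421e+01] deg [0.01 0.   0.12]
```

```bash
python3 -m crank '[1,0.35,0,3,0,0,0,1,0.35,0,7,0,0,0,1,0.35,0,10,0,0,0,1,0.35,0,12,0,0,0,1,0.35,0,13,0,0,0]';python3 -m crank '[1,0,0,0,0,0,0,1,0,0,0,0,0,0,1,0,0,0,0,0,0,1,0,0,0,0,0,0]'; python3 -c "
from h import *
go(504.6,390,18.5)"
```

```text
time: 28.12
tcp_pos: [502.7, 388.9, 27.2]
orientation: [-179.7, 0.2, 90.1]
wrist_force: [-0.7, -0.2, -0.4]
opening: 1.003
time: 28.45
tcp_pos: [505.5, 390.9, 32.4]
orientation: [179.8, -0.1, 90.1]
wrist_force: [1.1, -1.1, -0.1]
opening: 0.998
t 28.45 at [505.5 390.9  32.4] [ 1.798e+02 -1.000e-01  9.010e+01] open 0.998 F [ 1.1 -1.1 -0.1]
delta cm [-0.1  -0.09  1.39] deg [ 0.17 -0.12  0.13]
```

```bash
python3 -m crank '[1,0,0,0.3,0,0,0,1,0,0,0.6,0,0,0,1,0,0,0.9,0,0,0,1,0,0,1.2,0,0,0,1,0,0,1.2,0,0,0]';python3 -m crank '[1,0,0,0,0,0,0,1,0,0,0,0,0,0,1,0,0,0,0,0,0]'; python3 -c "
from h import *
go(504.6,390,18.5)"
```

```text
time: 28.87
tcp_pos: [503.9, 389.8, 17.7]
orientation: [-179.9, 0.1, 90.1]
wrist_force: [0.5, -0.3, 0.8]
opening: 1.0
time: 29.12
tcp_pos: [504.5, 390.2, 18.5]
orientation: [180.0, -0.0, 90.1]
wrist_force: [0.3, 0.2, 0.7]
opening: 1.0
t 29.12 at [504.5 390.2  18.5] [180.   -0.   90.1] open 1.0 F [0.3 0.2 0.7]
delta cm [-0.02  0.01  0.  ] deg [ 0.01 -0.    0.14]
```

Aligned. I'll close gently.

```bash
python3 -m crank '[0.2,0,0,0,0,0,0,0,0,0,0,0,0,0,-0.5,0,0,0,0,0,0,-1,0,0,0,0,0,0,-1,0,0,0,0,0,0]' 40; python3 -m crank '[-1,0,0,0,0,0,0,-1,0,0,0,0,0,0,-1,0,0,0,0,0,0,-1,0,0,0,0,0,0]'; python3 -c "
from h import *
go(504.6,390,18.5)
c=cam('wrist');cv2.imwrite('pics/w12.png',c['img'])"
```

```text
time: 29.53
tcp_pos: [504.4, 390.1, 18.5]
orientation: [180.0, 0.0, 90.1]
wrist_force: [0.0, -0.4, -1.1]
opening: 0.296
time: 29.87
tcp_pos: [504.5, 390.2, 18.7]
orientation: [180.0, -0.0, 90.1]
wrist_force: [-0.5, -0.7, 1.4]
opening: 0.19
t 29.87 at [504.5 390.2  18.7] [180.   -0.   90.1] open 0.19 F [-0.5 -0.7  1.4]
delta cm [-0.02  0.01  0.02] deg [ 0.02 -0.01  0.14]
```

View pics/w12.png

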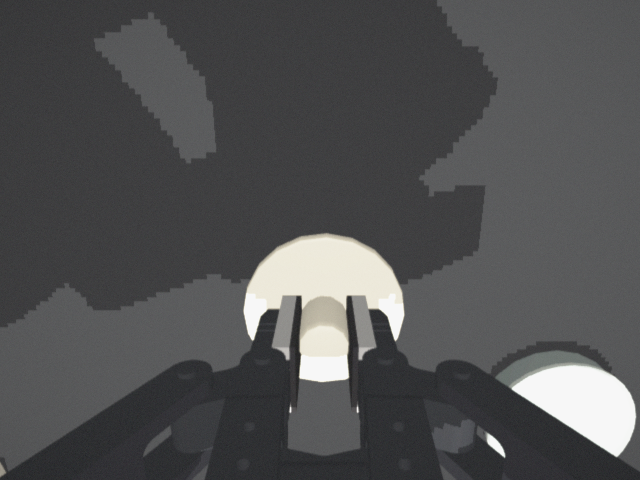

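```bash
python3 -m crank '[-1,0,0,-1,0,0,0,-1,0,0,-3,0,0,0,-1,0,0,-6,0,0,0,-1,0,0,-9,0,0,0,-1,0,0,-12,0,0,0]';python3 -m crank '[-1,0,0,-1.3,0,0,0,-1,0,0,-1.3,0,0,0,-1,0,0,-1.3,0,0,0]'; python3 -c "
from h import *
go(643.7,-236,150)"
```

```text
time: 30.33
tcp_pos: [503.9, 389.8, 140.0]
orientation: [-180.0, 0.0, 90.1]
wrist_force: [1.1, 0.7, 0.2]
opening: 0.192
time: 30.58
tcp_pos: [504.3, 390.1, 152.1]
orientation: [180.0, -0.0, 90.1]
wrist_force: [-0.9, -0.9, -1.0]
opening: 0.193
t 30.58 at [504.3 390.1 152.1] [180.   -0.   90.1] open 0.193 F [-0.9 -0.9 -1. ]
delta cm [-62.64  13.79   0.19] deg [ 0.05 -0.03  0.13]
```

```bash
for i in 1; do python3 -m crank '[-1,-3,0.6,0,0,0,0,-1,-6,1.3,0,0,0,0,-1,-9.2,2,0,0,0,0,-1,-12.4,2.7,0,0,0,0,-1,-15.6,3.4,0,0,0,0]'; done; python3 -m crank '[-1,-3.2,0.7,0,0,0,0,-1,-6.4,1.4,0,0,0,0,-1,-9.6,2.1,0,0,0,0,-1,-12.8,2.8,0,0,0,0,-1,-16,3.5,0,0,0,0]'; python3 -m crank '[-1,-3.2,0.7,0,0,0,0,-1,-6.4,1.4,0,0,0,0,-1,-9.6,2.1,0,0,0,0,-1,-12.8,2.8,0,0,0,0,-1,-16,3.5,0,0,0,0]'; python3 -m crank '[-1,-3.2,0.7,0,0,0,0,-1,-6.4,1.4,0,0,0,0,-1,-9.6,2.1,0,0,0,0,-1,-12,2.8,0,0,0,0,-1,-14,3.2,0,0,0,0]'; python3 -m crank '[-1,-1,0.2,0,0,0,0,-1,-1,0.2,0,0,0,0,-1,-1,0.2,0,0,0,0,-1,-1,0.2,0,0,0,0,-1,-1,0.2,0,0,0,0]'; python3 -m crank '[-1,0,0,0,0,0,0,-1,0,0,0,0,0,0,-1,0,0,0,0,0,0]';python3 -c "
from h import *
go(643.7,-236,150)
c=cam('wrist');cv2.imwrite('pics/w13.png',c['img'])"
```

```text
time: 31.0
tcp_pos: [537.4, 232.3, 149.2]
orientation: [-179.8, 0.1, 90.2]
wrist_force: [0.5, -0.4, -0.5]
opening: 0.19
time: 31.42
tcp_pos: [572.8, 72.6, 149.3]
orientation: [-179.7, 0.0, 90.1]
wrist_force: [0.1, -0.6, -0.8]
opening: 0.191
time: 31.83
tcp_pos: [608.2, -87.0, 149.2]
orientation: [-179.7, -0.0, 90.1]
wrist_force: [-0.0, 0.6, -0.5]
opening: 0.189
time: 32.25
tcp_pos: [641.0, -227.5, 148.7]
orientation: [-179.8, -0.1, 90.1]
wrist_force: [-0.5, 0.3, -0.4]
opening: 0.188
time: 32.67
tcp_pos: [643.5, -234.0, 151.3]
orientation: [-180.0, -0.0, 90.2]
wrist_force: [-1.0, 0.1, 0.3]
opening: 0.193
time: 32.92
tcp_pos: [643.8, -234.9, 151.8]
orientation: [180.0, 0.0, 90.2]
wrist_force: [-1.1, -0.5, 0.4]
opening: 0.19
t 32.92 at [ 643.8 -234.9  151.8] [180.    0.   90.2] open 0.19 F [-1.1 -0.5  0.4]
delta cm [-0.11 -0.01  0.18] deg [0.01 0.01 0.18]
```

View pics/w13.png

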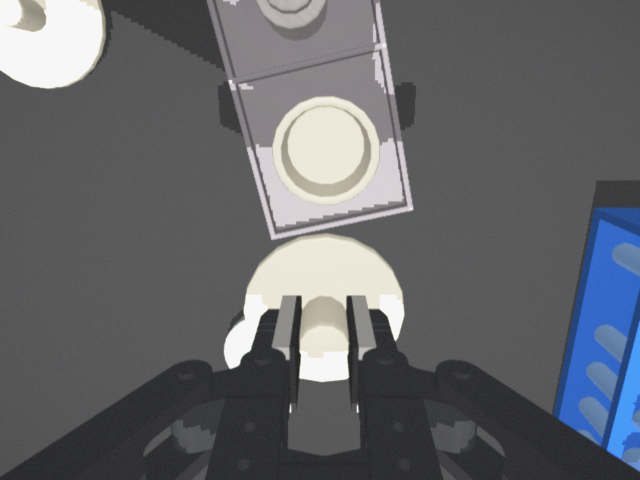

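The lid is held as gripped, with its flange spanning x 244–404 and y 234–381. The pot rim is at about (326,150).

```bash
python3 - <<'E'
from h import *
c=cam('wrist');t=cam('top');s=cam('scene');z=state()["tcp_pos"];print(z.round(1))
g=c["img"];cv2.imwrite('pics/w14.png',cv2.resize(g[85:215,255:395],None,fx=4,fy=4,interpolation=cv2.INTER_CUBIC))
cv2.imwrite('pics/s14.png',cv2.resize(s['img'][200:280,200:300],None,fx=7,fy=7,interpolation=cv2.INTER_CUBIC))
p=np.array([326,150.]);print(onz(c,p,48).round(1),onz(c,p+[-54,0],48).round(1),onz(c,p+[54,0],48).round(1))
print("lid",onz(c,(324,307.5),z[2]-4.7).round(1),[onz(c,q,z[2]-4.7).round(1).tolist() for q in ((244,307),(404,307),(324,234),(324,381))])
E
```

```text
[ 643.8 -235.4  151.6]
[ 645.2 -185.5   48. ] [ 614.6 -185.6   48. ] [ 675.9 -185.4   48. ]
lid [ 644.1 -233.6  146.9] [[613.7, -233.5, 146.9], [674.6, -233.3, 146.9], [644.0, -204.3, 146.9], [644.3, -266.6, 146.9]]
```

View pics/w14.png

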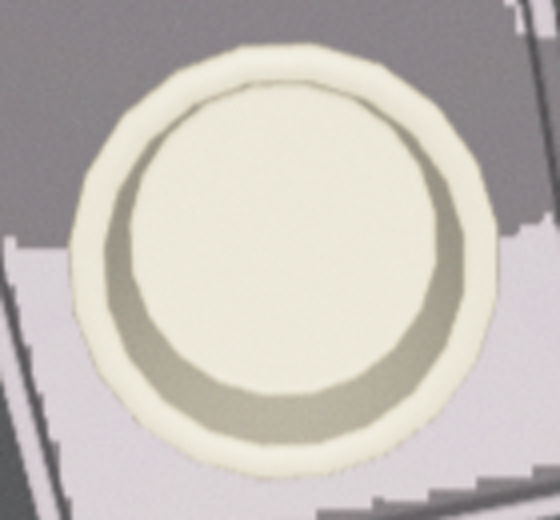

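View pics/s14.png

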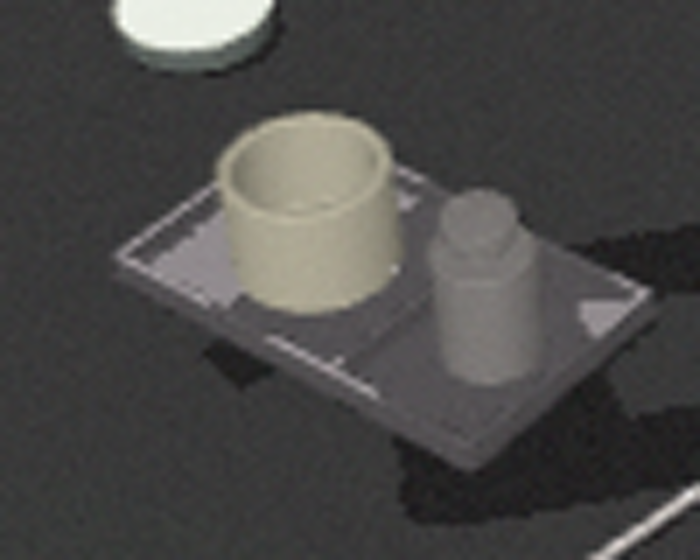

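```bash
python3 - <<'E'
from h import *
c=cam('wrist');print(state()["tcp_pos"].round(1))
a=onz(c,(326,95.75),48);b=onz(c,(326,204.5),48);print(a.round(1),b.round(1),(a+b)/2,"inner",(onz(c,(326,85+80/4),48)+onz(c,(326,85+444/4),48))/2)
a=onz(c,(272.5,150),48);b=onz(c,(379.25,150),48);print((a+b)/2)
go(645.2,-186.3,70)
E
```

```text
[ 643.9 -235.5  151.6]
[ 645.1 -156.6   48. ] [ 645.4 -217.6   48. ] [ 645.23508745 -187.1111944    48.        ] inner [ 645.23441037 -186.97524196   48.        ]
[ 645.16022003 -185.88687855   48.        ]
t 33.17 at [ 643.9 -235.5  151.6] [180.    0.   90.1] open 0.191 F [-0.   0.1 -0.6]
delta cm [4.92 0.15 8.16] deg [0.01 0.01 0.14]
```

```bash
python3 -m crank '[-1,1.5,0.05,1,0,0,0,-1,3,0.1,3,0,0,0,-1,4.3,0.1,5,0,0,0,-1,4.86,0.1,6.5,0,0,0,-1,4.86,0.1,7.2,0,0,0]'; python3 -m crank '[-1,0,0,0,0,0,0,-1,0,0,0,0,0,0,-1,0,0,0,0,0,0,-1,0,0,0,0,0,0,-1,0,0,0,0,0,0]'; python3 -c "
from h import *
go(644.9,-186.9,58.7)
s=cam('scene');cv2.imwrite('pics/s15.png',cv2.resize(s['img'][180:280,200:300],None,fx=7,fy=7,interpolation=cv2.INTER_CUBIC))
c=cam('wrist');cv2.imwrite('pics/w15.png',c['img'])"
```

```text
time: 33.58
tcp_pos: [643.4, -185.2, 77.2]
orientation: [-179.8, -0.1, 90.2]
wrist_force: [-1.3, 1.2, -0.0]
opening: 0.19
time: 34.0
tcp_pos: [645.3, -187.6, 80.7]
orientation: [179.9, 0.0, 90.1]
wrist_force: [0.7, 0.5, -0.7]
opening: 0.188
t 34.0 at [ 645.3 -187.6   80.7] [179.9   0.   90.1] open 0.188 F [ 0.7  0.5 -0.7]
delta cm [ 0.07 -0.04  2.2 ] deg [0.11 0.04 0.1 ]
```

View pics/s15.png

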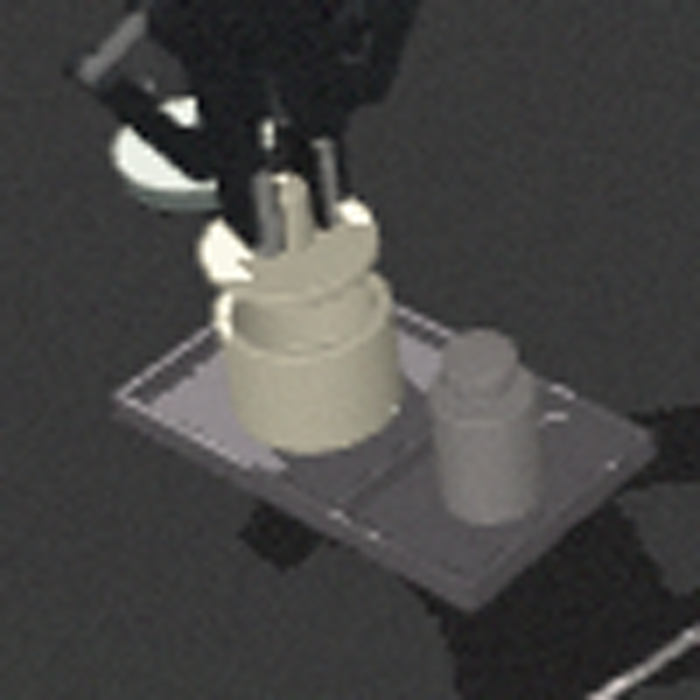

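View pics/w15.png

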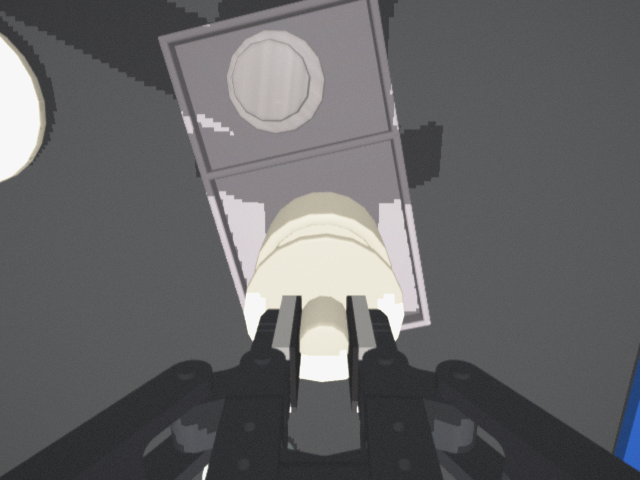

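```bash
python3 - <<'E'
from h import *
s=cam('scene');z=state()["tcp_pos"];print(z.round(1))
f=lambda X:((proj(s,X)-[200,180])*7).round(0)
L=[z[0],z[1],z[2]-4.7];P=[645,-187,48]
print("flange",f(L),"rim",f(P))
for nm,C,r in(("fl",L,31),("rim",P,31)):
    q=np.array([f(np.array(C)+[r*np.cos(a),r*np.sin(a),0]) for a in np.arange(0,6.3,.1)]); print(nm,q.min(0),q.max(0))
E
```

```text
[ 644.9 -187.2   80.1]
flange [294. 242.] rim [304. 303.]
fl [204. 188.] [383. 298.]
rim [216. 249.] [392. 359.]
```

The scene view shows the lid about 1 mm off the rim centre at most, well inside the 3 mm clearance. I'll lower it slowly.

```bash
python3 -m crank '[-1,0.05,-0.03,0.3,0,0,0,-1,0.05,-0.03,0.6,0,0,0,-1,0.05,-0.03,0.9,0,0,0,-1,0.05,-0.03,1.1,0,0,0,-1,0.05,-0.03,1.1,0,0,0]'; python3 -m crank '[-1,0,0,0,0,0,0,-1,0,0,0,0,0,0,-1,0,0,0,0,0,0]'; python3 -m crank '[-1,0,0,0.1,0,0,0,-1,0,0,0.2,0,0,0,-1,0,0,0.3,0,0,0,-1,0,0,0.4,0,0,0,-1,0,0,0.4,0,0,0]'
```

```text
time: 34.57
tcp_pos: [644.0, -186.3, 67.7]
orientation: [-179.9, -0.0, 90.1]
wrist_force: [-0.1, -0.4, -0.4]
opening: 0.194
time: 34.82
tcp_pos: [644.6, -186.5, 68.7]
orientation: [180.0, 0.0, 90.1]
wrist_force: [0.2, -0.1, -0.5]
opening: 0.196
time: 35.23
tcp_pos: [644.3, -186.4, 64.2]
orientation: [-180.0, -0.0, 90.1]
wrist_force: [-0.0, 0.3, -1.1]
opening: 0.193
```

At z = 64.2 the plug is 2.5 mm below the rim plane with no contact force, so it has entered the bore.

```bash
python3 -m crank '[-1,0,0,0.1,0,0,0,-1,0,0,0.2,0,0,0,-1,0,0,0.3,0,0,0,-1,0,0,0.4,0,0,0,-1,0,0,0.4,0,0,0]'; python3 -m crank '[-1,0,0,0,0,0,0,-1,0,0,0.1,0,0,0,-1,0,0,0.1,0,0,0]'
```

```text
time: 35.65
tcp_pos: [644.2, -186.4, 60.3]
orientation: [-180.0, -0.0, 90.1]
wrist_force: [0.4, 0.2, -0.2]
opening: 0.187
time: 35.9
tcp_pos: [644.4, -186.4, 59.4]
orientation: [-180.0, 0.0, 90.1]
wrist_force: [-0.7, 0.1, -0.5]
opening: 0.191
```

```bash
python3 -m crank '[-1,0,0,0.05,0,0,0,-1,0,0,0.1,0,0,0,-1,0,0,0.1,0,0,0]'; python3 -m crank '[-1,0,0,0.05,0,0,0,-1,0,0,0.05,0,0,0]'
```

```text
time: 36.15
tcp_pos: [644.5, -186.5, 58.7]
orientation: [180.0, 0.0, 90.1]
wrist_force: [-0.2, 0.4, 0.4]
opening: 0.19
time: 36.32
tcp_pos: [644.5, -186.5, 58.7]
orientation: [180.0, 0.0, 90.1]
wrist_force: [-2.4, 0.9, 3.2]
opening: 0.19
```

It contacts at exactly the expected seated height of 58.7. I'll release and retreat straight up.

```bash
python3 -m crank '[-0.3,0,0,0,0,0,0,0,0,0,0,0,0,0,0.2,0,0,0,0,0,0,0.2,0,0,0,0,0,0,0.2,0,0,0,0,0,0]'; python3 -m crank '[0.2,0,0,-2,0,0,0,0.2,0,0,-5,0,0,0,0.2,0,0,-8,0,0,0,0.2,0,0,-12,0,0,0,0.2,0,0,-12,0,0,0]'; python3 -m crank '[0.2,-3,0,0,0,0,0,0.2,-6,0,0,0,0,0,0.2,-6,0,0,0,0,0,0.2,-6,0,0,0,0,0]'; python3 -c "
from h import *
print(state()['tcp_pos'].round(1))
for n in ('scene','top','wrist'):
    c=cam(n);cv2.imwrite(f'pics/f_{n}.png',c['img'])
    if n=='scene':cv2.imwrite('pics/f_s.png',cv2.resize(c['img'][180:280,200:300],None,fx=6,fy=6,interpolation=cv2.INTER_CUBIC))
    if n=='top':cv2.imwrite('pics/f_t.png',cv2.resize(c['img'][110:310,200:470],None,fx=2.9,fy=2.9,interpolation=cv2.INTER_CUBIC))"
```

```text
time: 36.73
tcp_pos: [644.4, -186.4, 57.8]
orientation: [-180.0, 0.0, 90.1]
wrist_force: [-0.1, 0.3, -0.2]
opening: 0.603
time: 37.15
tcp_pos: [648.4, -187.7, 186.9]
orientation: [179.1, 0.3, 90.1]
wrist_force: [1.0, 0.6, 1.1]
opening: 0.6
time: 37.48
tcp_pos: [644.3, -247.8, 177.6]
orientation: [-180.0, -0.0, 90.0]
wrist_force: [0.3, -0.2, -0.1]
opening: 0.6
[ 644.3 -247.8  177.6]
```

View pics/f_s.png

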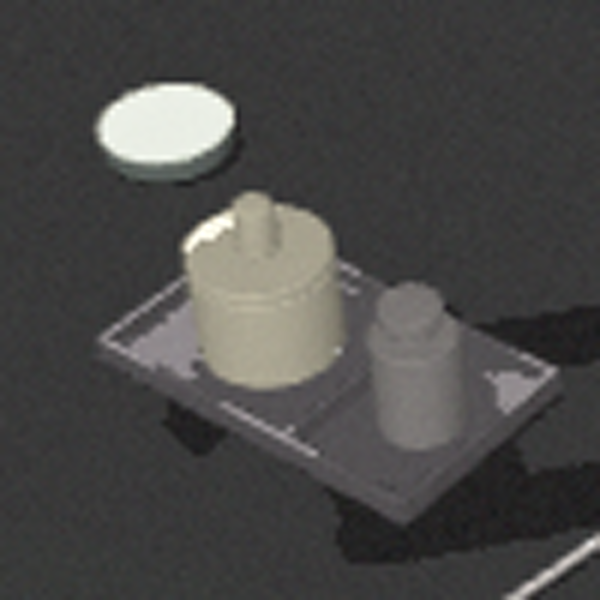

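View pics/f_t.png

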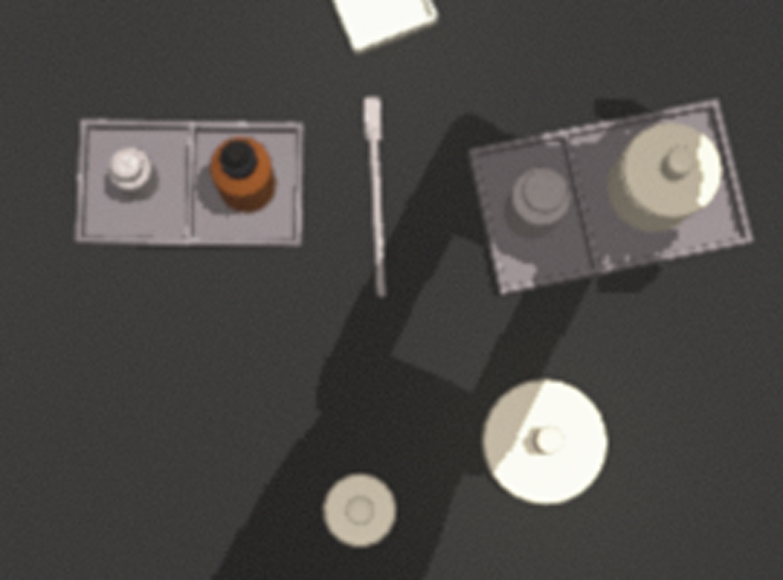

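View pics/f_wrist.png

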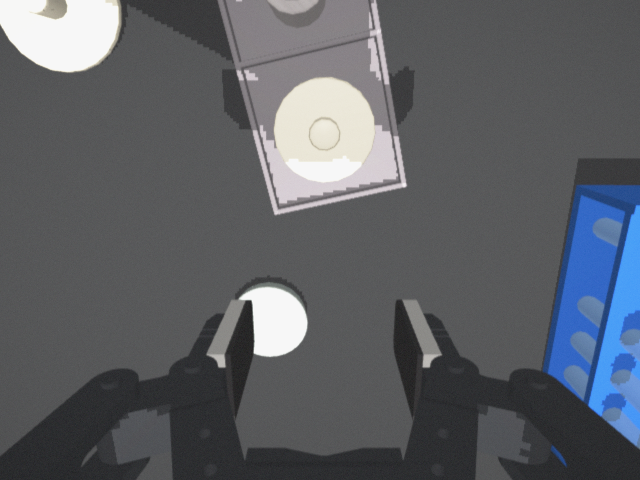

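View pics/f_scene.png

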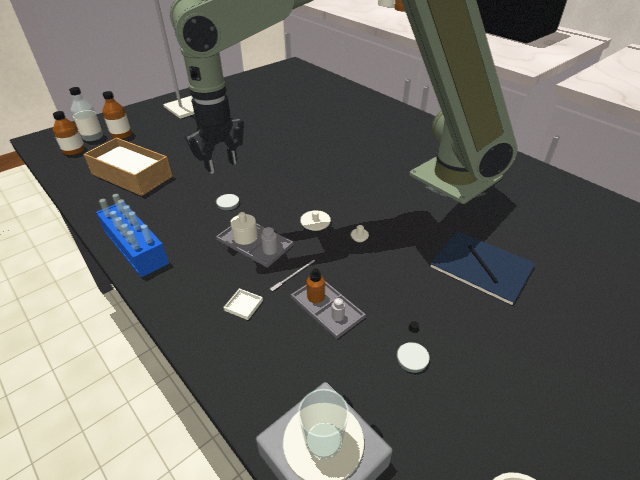

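All five are in place and the lid sits flush on the pot in the scene crop; I'll do a numeric check in the tray frames, from top-view knob and head pixels.

```bash
python3 - <<'E'
from h import *
t=cam('top');c=cam('wrist');s=cam('scene')
T=lambda p:np.array([200+p[0]/2.9,110+p[1]/2.9])
def fr(X,o,a):
    a=np.radians(a);d=np.array(X[:2])-o;return np.round([d@[np.cos(a),np.sin(a)],d@[-np.sin(a),np.cos(a)]],1)
U=((636.5,-155.6),12.7);E=((641.5,125.2),0.2)
for n,p,z,f in(("knob",(680,160),78,U),("WL",(545,194),67,U),("WS",(129,164),53,E),("bot",(240,157),88,E)):
    X=onz(t,T(p),z);print(n,X.round(1),fr(X,*f))
K=onz(c,(324.5,133),78);F=onz(c,(324.5,129.5),54);print("wrist knob",K.round(1),"flange",F.round(1))
S=lambda p:np.array([200+p[0]/6,180+p[1]/6])
print(tri([(t,T((680,160))),(s,S((254,200)))]))
for n,p,q in(("l80",(547,440),(389.7,261.7)),("l46",(360,510),(324,285.7))): print(n,np.linalg.norm(onz(t,T(p),38)-onz(t,q,38)).round(1))
st=state();print(st["time"],st["wrist_force"])
E
```

```text
knob [ 643.6 -185.9   78. ] [  0.3 -31.1]
WL [ 623.5 -104.    67. ] [-1.3 53.2]
WS [642.3 159.   53. ] [ 0.9 33.8]
bot [638.6  85.   88. ] [ -3.  -40.1]
wrist knob [ 645.  -186.2   78. ] flange [ 645.  -185.9   54. ]
(array([ 643.72908508, -185.97134387,   79.04742799]), [np.float64(0.3), np.float64(0.2)])
l80 2.0
l46 0.4
37.7833 [-0.11028355  0.48823686  0.61454196]
```

All checks pass: the knob top triangulates to 79 mm, against 78 expected when seated, and everything is well inside its limits.

```bash
python3 -m crank '[0.2,0,0,0,0,0,0,0.2,0,0,0,0,0,0]'; python3 -c "
from rig import *
print(job_done())"
```

```text
time: 37.95
tcp_pos: [644.7, -245.9, 178.1]
orientation: [180.0, 0.0, 90.2]
wrist_force: [0.9, 1.1, -0.6]
opening: 0.601
the job is handed in; nothing more can be done
None
```

Both kits are made up and the job was handed in at about 38 s. The pot, closed with the 62 mm lid, and the large weight are in the uneven tray. The small weight and the bottle are in the even tray.

My last checks, in each tray's own frame:

| Item | x (mm) | y (mm) |
|---|---|---|
| Pot and lid | 0 | -31 |
| Large weight | -1 | 53 |
| Small weight | 1 | 34 |
| Bottle | -3 | -40 |

- **Lid:** It touched down at the expected seated height. Its knob top measured 79 mm, against 78 mm expected when seated.
- **Upright:** All the placed items look upright in the final pictures.
- **Other lids:** `lid_80` measured 2 mm from its start and `lid_46` 0.4 mm. These small figures are pixel-reading error, as the arm never touched either lid.
- **Disagreements:** The top and wrist cameras differed by 1–2 mm in places. One height reading for the large weight, from the top and wrist views, came out too low (50 mm instead of 64) because those two views were too close together. I used the top and scene views for it instead, which gave 62 mm.

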